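Nest the empty packs and open the station

TASK

Get this packing station ready: nest every loose tapered tray, fully home, into the tray fixed on the table, and every loose tapered round tub into the fixed tub, one stack for each kind, and stand the straight-sided, partitioned odd pieces, which will not nest, upright in the low empty black crate. Only when every piece is sorted, spin the two-sided sign half a turn so that its mushroom face looks away from the robot. Leave the jar and the mushroom where they are.

Things in the scene. Friction and masses are not known exactly. Their poses are not given: they have to be found in the camera images.
- tray_1: white tapered plastic tray, open on top: rim 111 x 63 mm (x, y), underside 88 x 40 mm, 60 mm high, top 15 mm an upright lip band, inside floor 24 mm above the underside, wall 3 mm, about 70 g; origin at the centre of the underside, x along its length. Half a turn makes no difference. Starts upright, length within 0.35 rad of world x; may be absent
- tray_2: white tapered plastic tray, open on top: rim 111 x 63 mm (x, y), underside 88 x 40 mm, 60 mm high, top 15 mm an upright lip band, inside floor 24 mm above the underside, wall 3 mm, about 70 g; origin at the centre of the underside, x along its length. Half a turn makes no difference. Starts upright, length within 0.35 rad of world x; may be absent
- tray_3: white tapered plastic tray, open on top: rim 111 x 63 mm (x, y), underside 88 x 40 mm, 60 mm high, top 15 mm an upright lip band, inside floor 24 mm above the underside, wall 3 mm, about 70 g; origin at the centre of the underside, x along its length. Half a turn makes no difference. Starts upright, length within 0.35 rad of world x; may be absent
- tub_1: white plastic tapered round tub, open on top: rim 63 mm across, underside 40 mm across, 60 mm high, the top 15 mm an upright lip band, inside floor 24 mm above the underside, wall 3 mm, about 60 g; origin at the centre of the underside, z up
- tub_2: white plastic tapered round tub, open on top: rim 63 mm across, underside 40 mm across, 60 mm high, the top 15 mm an upright lip band, inside floor 24 mm above the underside, wall 3 mm, about 60 g; origin at the centre of the underside, z up
- odd_box: odd piece: white straight-sided box of the tray's outline, 111 x 63 mm all the way down and 60 mm high, open on top, with one partition across the middle; it neither nests in a tray nor takes one; wall 3 mm, about 70 g; origin at the centre of the underside, x along its length. Starts with its length within 0.35 rad of world x; may be absent
- odd_tub: odd piece: white straight-sided round tub, 63 mm across all the way down and 60 mm high, open on top, with a cross of two partitions inside; it neither nests in a tapered tub nor takes one; about 70 g; origin at the centre of the underside; may be absent
- tray_seat: foot of the tray stack, fixed: an aluminium plate 116 x 66 x 10 mm with a tray like the others fastened on it. Origin under the plate's centre, x along the tray, within 0.2 rad of world x. Its rim is 70 mm up; the first tray nested in it has its underside 34 mm above the origin, each further one 24 mm more (its lip stands 24 mm over the rim below). Side play 1.7 mm home, 8 mm on entering
- tub_seat: foot of the tub stack, fixed to the table: an aluminium plate 70 x 70 x 10 mm with a tapered round tub fastened on it. Origin at the centre of the plate's underside. Heights as for tray_seat: rim 70 mm, first tub's underside 34 mm above the origin, the next 24 mm more
- crate: black vented plastic crate, fixed to the table, open on top: outside 210 x 250 x 85 mm (x, y, z), walls and floor 5 mm; origin at the centre of its underside, inner floor 5 mm above it; its x axis within 0.12 rad of world x. The crate for odd pieces; the other black crate, full of mushrooms at the far side, is not used
- sign_base: steel foot 85 x 85 x 12 mm of the station sign, fixed to the table, with a post of 16 mm; origin at the centre of its underside, z is the pivot axis
- sign (a joint): angle of the two-sided sign about the upright pivot, rad, counterclockwise from above. White panel 110 wide, 105 high, 12 mm thick. At 0 it lies along sign_base's y, crossed-bars face to sign_base's +x (away from the robot), mushroom face to -x; half a turn either way swaps them. Stops at 3.7 rad either way; stays where left (friction 0.05 N m)
- sign_top (a point): centre of the panel's top edge, on the pivot axis, 165 mm above the table; turns with the panel, x normal to the panel, y along its width
- jar: closed grey jar, 60 mm across and 85 mm high, loose among the packs; not to be disturbed
- mushroom: mushroom about 120 mm long lying loose near the far side of the packs; not to be disturbed

How it is judged:
By the outcome, as a careful person would: the job done as asked, in the order asked, and still so for the second after the job is handed in, with the robot touching nothing.
Of tray_1, tray_2, tray_3 only 2 to 3 are there at a start; the rules pass over those that are not, and their reading is None.
Of odd_box, odd_tub only 1 to 2 are there at a start; the rules pass over those that are not, and their reading is None.
At some moment in a run one of tray_1, tray_2, tray_3, tub_1, tub_2, odd_box, odd_tub may be knocked a few centimetres aside while the robot is not near it.
It also fails if it takes over 210 s, if anything falls off the work surface, if the arm or the gripper's body presses on something with over 40 N, if the wrist force passes 120 N, or if a joint passes its speed limit or range.

ROBOT

A 6-joint arm with a two-finger parallel gripper is mounted at the origin on the work surface. World frame = base frame: x ahead of the robot, y to its left, z up, the work surface at z = 0. Lengths are in mm, angles in rad, forces in N, time in s.
With the tool pointing down it reaches from about 375 to 750 mm from the base axis. Payload 9 kg.
Tool frame: the origin (TCP) lies between the finger pads; the fingertips stand bot.tips_ahead ahead of it and the grasp point (between the pads) is the TCP (bot.tips_ahead is the distance from the TCP to the fingertips, in mm); z points along the fingers, y is the direction in which the jaws open and shut (so a half turn about z gives the same grasp; the last joint's range is limited). The gripper opens to 85 mm and grips with 20 to 120 N. Pads are 22 mm wide; open, the fingers measure 114 mm over their backs; the gripper's body (76 mm by 85 mm) begins 54 mm behind the grasp point. The pads swing forward as they close: fully open they stand 13 mm farther back than shut.
Start: joints at [1.029, 0.104, 0.097, 1.564, 0, 1.353], TCP at [190.907, 568.849, 250.331] pointing down, gripper open.
Joint ranges: [-2.99, 2.99], [-0.84, 1.86], [-1.1, 1.16], [-1.84, 2.11], [-1.51, 1.56], [-3.14, 3.14]. Speed limits (rad/s): [2.22, 2.22, 2.57, 3.14, 3.14, 3.14].

INTERFACE

Orientations are given as [roll, pitch, yaw] about the fixed x, y, z axes, in that order (R = Rz(yaw) Ry(pitch) Rx(roll)).
In Python, from bench import bot, get_image, workorder, nets gives the robot as it stands.
- The arm moves only by the tool carry_out, never from a script. Its argument "commands" is a list of rows, each a list of 3 entries, a list of its own where there are three numbers: the closure in counts, from 0 (fully open) to 255 (shut), then the shift along the tool's x, y, z in cm, then the turn, a rotation vector about the tool's x, y, z in rad. In form: [[hand, [x, y, z], [wx, wy, wz]], ...]. A call has 1 to 10 rows; each row is the pose to reach, as a shift and turn from the pose commanded when the call began, along the tool's axes at that moment; what a row does not reach only later rows make up. A row lasts 1/10 s, in which the tool goes at most 50 mm and 8.59 degrees, less where a joint would pass 70% of its speed; a pose out of reach is approached as far as the arm can. A call with a gripper value outside its range is refused whole. The fingers move at their own pace and stop on an object; "grip_force" is the grip in N (left out, the last holds). Time passes only in rows, so rows that repeat a pose let the fingers close. It gives the time, the measured TCP pose, the force and the opening at its end, in the units of the state.
- bot.observe(): the state, without advancing time (a new reading comes with each control period).
- get_image(name): name is "scene" or "top"; returns a dict with "pixels" (480x640x3 uint8, red, green, blue), "mtx" (3x3 intrinsics, pixels), "T" (4x4, takes a point from camera to world coordinates). Camera axes: x right, y up, looking along -z (the intrinsics and any distortion apply to the point x, -y, -z); pixel columns grow to the right and rows downward; lengths in mm; the calibration is good to about 2 mm. A picture is of the moment at which its call begins. There is no depth.
- workorder.job_done(): hands the job in, once; it reports no verdict.
Trained networks look in a picture, given as the dict that the camera call returned (one of the last four; its "shot" number tells which), for a name from the list of things; names that differ only in an ending like _2 or _b are one class to them, and where a whole thing is asked for, a point or a joint stands for the part that bears it (a point fixed in the world has none). Each returns a list of dicts, best first, with "conf" (0 to 1); they miss things now and then, are a little off and sometimes report something else, mostly with a low value. They report only what shows in the picture. A call takes as long as a camera call.
- nets.search_frame(picture, name): "box" ([centre column, centre row, width, height] in pixels, round what is visible of it).
The state is a dict: "time_s": time; "joints": joint angles; "qd": joint speeds; "joint_torque": joint torques, N m; "tcp_pos": TCP position; "orientation": TCP orientation; "contact_force": force on the tool from outside, world axes, zero at the start; "torque": the same for the moment, N m; "opening": finger opening in mm.
Only numpy, scipy, OpenCV 4.12 (cv2) and the standard library are available. Lean on these libraries where they do the work, as an engineer would, in place of code of your own. Each camera call takes 0.05 s, during which the arm holds its last target. There are 200 camera calls.

## Working session

There is one attempt and no reset: what is moved stays moved. The work goes in short steps, Python scripts to look and compute and a tool call to move; the robot and the scene stay as the last step left them, time stands still between calls to the robot, and variables do not carry over. Pictures are saved under pics/ and viewed, about 12 in all and at most 16, crops included, and the job is handed in when it is done.

Besides the shell and the picture viewer there is one more tool, called after "Call:" as a command line: name --argument value ..., lists and objects as JSON in quotes. carry_out: Moves the arm, as the interface text tells. Its arguments: {"type":"object","properties":{"commands":{"type":"array","items":{"type":"array"}},"grip_force":{"type":"number"}},"required":["commands"]}

```bash
ls; mkdir -p pics; python3 - <<'E'
from bench import bot,get_image,nets
import cv2
s=bot.observe(); print(s); print(bot.tips_ahead)
for n in("top","scene"):
    p=get_image(n); cv2.imwrite(f"pics/{n}0.png",p["pixels"][:,:,::-1]); print(n,p["mtx"].tolist(),p["T"].round(3).tolist(),[k for k in p])
    for c in["tray_1","tub_1","odd_box","odd_tub","tray_seat","tub_seat","crate","sign_base","sign","jar","mushroom"]:
        print(c,[(round(d["conf"],2),[round(v) for v in d["box"]]) for d in nets.search_frame(p,c) if d["conf"]>.2])
E
```

```text
pics
{'time_s': 0.0, 'joints': array([ 1.02929981e+00,  1.04722164e-01,  9.65001743e-02,  1.56390110e+00,
       -1.50640402e-06,  1.35312356e+00]), 'qd': array([ 3.37684196e-04,  2.25296332e-04,  2.83833623e-04, -1.73778855e-03,
       -8.51674304e-05,  1.04951967e-03]), 'joint_torque': array([ 1.79902071e-05, -5.56940174e+01,  5.03640354e+01,  1.74111442e-02,
       -3.04737050e-04, -7.86690521e-06]), 'tcp_pos': array([190.73492143, 568.56196674, 249.52592957]), 'orientation': array([-3.14029687e+00, -2.85054238e-04,  2.81776873e+00]), 'contact_force': array([-0.40665695,  0.3418906 , -0.2569122 ]), 'torque': array([-0.00728663,  0.01989685,  0.01603432]), 'opening': 85.6750140649926}
19.0
top [[584.644642994533, 0.0, 323.0384366495499], [0.0, 584.644642994533, 238.64837842691423], [0.0, 0.0, 1.0]] [[0.003, 0.978, -0.209, 262.433], [-1.0, 0.002, -0.004, 13.407], [-0.003, 0.209, 0.978, 1647.72], [0.0, 0.0, 0.0, 1.0]] ['pixels', 'mtx', 'T', 'shot']
tray_1 [(0.76, [337, 236, 33, 39]), (0.58, [435, 224, 30, 44]), (0.56, [289, 295, 35, 44])]
tub_1 [(0.87, [242, 295, 23, 19]), (0.64, [38
[... 536 characters left out ...]
65, 1366.944], [0.877, -0.341, 0.339, 428.136], [0.022, 0.732, 0.68, 920.879], [0.0, 0.0, 0.0, 1.0]] ['pixels', 'mtx', 'T', 'shot']
tray_1 [(0.85, [205, 234, 37, 42]), (0.77, [378, 241, 41, 45]), (0.55, [302, 260, 42, 44])]
tub_1 [(0.92, [259, 241, 24, 29]), (0.7, [425, 257, 26, 27]), (0.55, [453, 309, 35, 41])]
odd_box [(0.89, [343, 284, 32, 53])]
odd_tub [(0.78, [398, 300, 28, 36])]
tray_seat [(0.94, [293, 210, 43, 47])]
tub_seat [(0.78, [332, 228, 33, 36])]
crate [(0.74, [227, 180, 110, 85])]
sign_base [(0.69, [496, 268, 64, 72]), (0.51, [259, 241, 23, 31])]
sign [(0.82, [498, 257, 58, 48])]
jar [(0.69, [455, 309, 36, 42]), (0.39, [346, 283, 32, 53])]
mushroom [(0.79, [242, 292, 49, 20])]
```

```bash
python3 - <<'E'
import cv2
a=cv2.imread("pics/top0.png")[165:365,130:550]; cv2.imwrite("pics/v1.png",cv2.resize(a,None,fx=1.9,fy=1.9,interpolation=2))
a=cv2.imread("pics/scene0.png")[120:360,160:560]; cv2.imwrite("pics/v2.png",cv2.resize(a,None,fx=2,fy=2,interpolation=2))
E
```

```text
(no output)
```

View pics/v1.png

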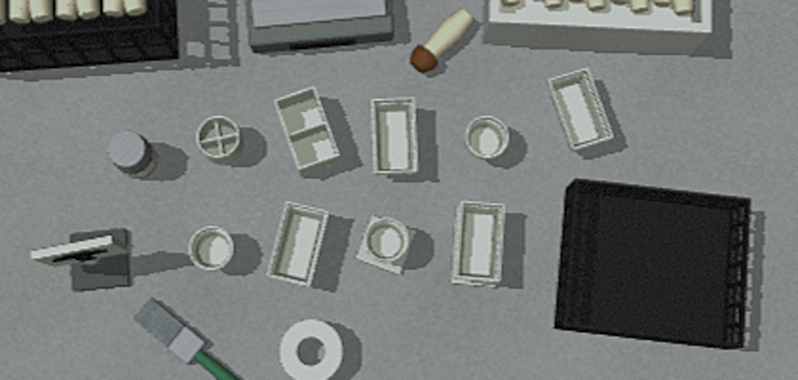

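View pics/v2.png

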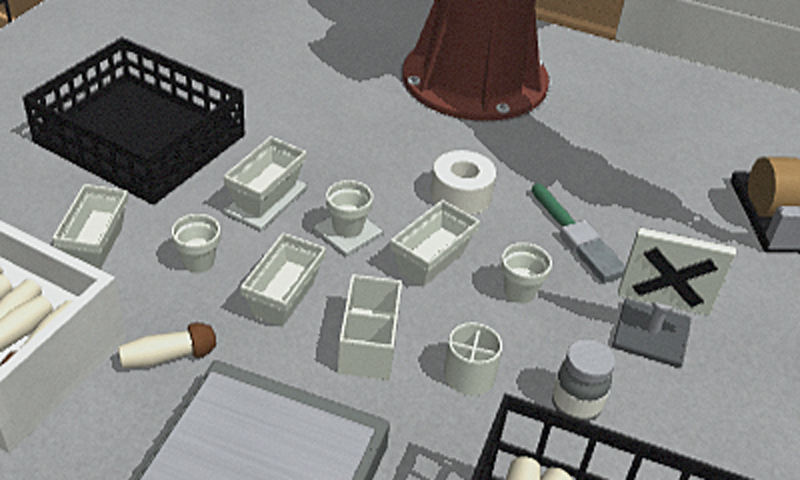

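Both views agree with the networks. There are three trays: top-view pixels (337,236), (435,224), (289,295). Two tubs are at (242,295) and (385,237), with both odd pieces at (292,234) and (249,240). The sign's X faces away from the robot. Next I'll fit silhouettes to get poses.

```bash
cat > h.py <<'E'
import numpy as np,cv2
from scipy.optimize import minimize
from bench import bot,get_image,nets
def proj(p,P):
    R,t=p["T"][:3,:3],p["T"][:3,3]; c=(np.atleast_2d(P)-t)@R; c=c*[1,-1,-1]
    q=c@p["mtx"].T; return q[:,:2]/q[:,2:]
def back(p,u,v,z):
    d=np.linalg.inv(p["mtx"])@[u,v,1]; d=p["T"][:3,:3]@(d*[1,-1,-1]); t=p["T"][:3,3]
    return t+d*(z-t[2])/d[2]
def rect(a,b,z): return [(s*a/2,r*b/2,z) for s,r in((1,1),(1,-1),(-1,-1),(-1,1))]
def circ(d,z): return [(d/2*np.cos(a),d/2*np.sin(a),z) for a in np.linspace(0,6.28,25)[:-1]]
M={"tray":rect(111,63,60)+rect(111,63,45)+rect(88,40,0),"tub":circ(63,60)+circ(63,45)+circ(40,0),
 "odd_box":rect(111,63,60)+rect(111,63,0),"odd_tub":circ(63,60)+circ(63,0)}
M["tray_rim"]=rect(111,63,70)+rect(111,63,55); M["tub_rim"]=circ(63,70)+circ(63,55)
M["crate"]=rect(210,250,85)+rect(210,250,0)
def lift(n,dz): return [(x,y,z+dz) for x,y,z in M[n]]
def fit(p,pts,x0,yaw0=0,thr=None,dark=False,rnd=False):
    """silhouette fit; returns x,y,yaw,cost per edge"""
    pts=np.array(pts)
    def W(v): c,s=np.cos(v[2]),np.sin(v[2]); return pts@np.array([[c,s,0],[-s,c,0],[0,0,1]])+[v[0],v[1],0]
    g=p["pixels"].astype(float).mean(2)
    uv=proj(p,W([*x0,yaw0])); m=25; lo=np.floor(uv.min(0)-m).astype(int); hi=np.ceil(uv.max(0)+m).astype(int); lo=np.maximum(lo,0)
    g=g[lo[1]:hi[1],lo[0]:hi[0]]; bg=np.median(g)
    S=4
    def mask(v):
        q=(proj(p,W(v))-lo+.5)*S-.5; h=cv2.convexHull((q*16).astype(np.int32))
        im=np.zeros((g.shape[0]*S,g.shape[1]*S),np.uint8); cv2.fillConvexPoly(im,h,255,shift=4)
        return cv2.resize(im,g.shape[::-1],interpolation=cv2.INTER_AREA)/255.
    t=thr or ((45) if dark else 150)
    soft=np.clip((g-t)/40+.5,0,1)
    soft=1-soft if dark else soft
    k=mask([*x0,yaw0]); k=cv2.dilate(k,np.ones((15,15)))  # limit to vicinity
    soft=soft*k
    def cost(v):
        vv=[v[0],v[1],yaw0 if rnd else v[2]/100]; return ((mask(vv)-soft)**2).sum()
    best=min((minimize(cost,[x0[0],x0[1],100*y],method="Nelder-Mead",options=dict(initial_simplex=[[x0[0]+8,x0[1],100*y],[x0[0]-6,x0[1]+7,100*y],[x0[0]-6,x0[1]-7,100*y+6],[x0[0],x0[1],100*y-12]],xatol=.05,fatol=.01)) for y in ([yaw0] if rnd else [yaw0-.25,yaw0,yaw0+.25])),key=lambda r:r.fun)
    return best.x[0],best.x[1],(yaw0 if rnd else best.x[2]/100),best.fun
E
python3 - <<'E'
from h import *
pt=get_image("top"); ps=get_image("scene")
for u,v in((337,160),(300,330),(337,236),(475,305)): print(pt["pixels"][v,u])
L=[("tray",337,236),("tray",435,224),("tray",289,295),("tub",242,295),("tub",385,237),("odd_box",292,234),("odd_tub",249,240),("tray_rim",381,293),("tub_rim",334,291)]
for n,u,v in L:
    z=70 if "rim" in n else 60
    X=back(pt,u,v,z-(25 if"odd"in n else 0)); r="tub" in n
    a=fit(pt,M[n],X[:2],rnd=r); b=fit(ps,M[n],a[:2],a[2],rnd=r)
    print(n,X[:2].round(0),np.round(a,2),np.round(b,2))
for n,u,v,z in(("jar",200,246,42),("mush",361,186,15),("crate",475,305,40),("sign",171,297,165),("signbase",186,303,12)): print(n,back(pt,u,v,z).round(0))
E
```

```text
[91 93 93]
[135 142 139]
[185 191 188]
[30 37 40]
tray [610. -20.] [ 6.1288e+02 -1.9120e+01  4.0000e-02  3.7228e+02] [ 5.8996e+02 -3.9910e+01 -2.1000e-01  7.2877e+02]
tray [ 645. -293.] [ 6.5401e+02 -2.9449e+02  2.9000e-01  3.8745e+02] [ 6.5596e+02 -3.1480e+02  1.2000e-01  6.5063e+02]
tray [445. 111.] [ 4.5285e+02  1.1973e+02 -2.4000e-01  3.9879e+02] [418.04 119.94  -0.81 684.51]
tub [445. 239.] [446.38 245.06   0.   198.71] [411.86 241.32   0.   463.19]
tub [ 608. -153.] [ 610.96 -155.47    0.    172.65] [ 586.29 -180.87    0.    423.46]
odd_box [621. 107.] [6.3279e+02 1.1366e+02 3.5000e-01 5.2757e+02] [6.4719e+02 1.3842e+02 3.5000e-01 8.2780e+02]
odd_tub [604. 228.] [618.73 245.65   0.   328.94] [630.23 267.11   0.   664.28]
tray_rim [ 450. -138.] [ 4.5604e+02 -1.3927e+02 -9.0000e-02  4.2177e+02] [ 4.4140e+02 -1.4795e+02 -8.0000e-02  5.3505e+02]
tub_rim [455. -11.] [442.91  -1.44   0.   250.59] [444.5   -9.94   0.   375.45]
jar [585. 364.  42.]
mush [769. -91.  15.]
crate [ 421. -398.   40.]
sign [428. 405. 165.]
signbase [428. 402.  12.]
```

```bash
python3 - <<'E'
s=open('h.py').read()
i=s.index("    t=thr or"); j=s.index("    k=mask(")
s=s[:i]+'''    if dark: soft=np.clip((60-g)/40+.5,0,1)
    else:
        k=cv2.dilate(mask([*x0,yaw0]),np.ones((11,11)))
        b=((g>(thr or 170))&(k>0)).astype(np.uint8); n,l,st,_=cv2.connectedComponentsWithStats(cv2.morphologyEx(b,cv2.MORPH_CLOSE,np.ones((3,3))))
        b=(l==1+st[1:,4].argmax()).astype(np.uint8); c=cv2.findContours(b,cv2.RETR_EXTERNAL,cv2.CHAIN_APPROX_NONE)[0]
        hull=cv2.fillConvexPoly(np.zeros_like(b),cv2.convexHull(np.vstack(c)),1); soft=hull*np.clip((g-(thr or 170))/50+.5,0,1); 
        soft=np.where(cv2.erode(hull,np.ones((3,3)))>0,1,soft)
'''+s[j:]
open('h.py','w').write(s)
E
cat > m.py <<'E'
from h import *
import sys
pt=get_image("top"); ps=get_image("scene")
L=[("tray",610,-20),("tray",645,-293),("tray",447,111),("tub",445,239),("tub",608,-153),("odd_box",621,107),("odd_tub",606,230),("tray_rim",448,-138),("tub_rim",450,-8)]
R=[]
for n,x,y in L:
    r="tub" in n; th=175
    a=fit(pt,M[n],(x,y),rnd=r,thr=th); b=fit(ps,M[n],a[:2],a[2],rnd=r,thr=th)
    print(n,np.round(a,2).tolist(),np.round(b,2).tolist()); R+=[(n,a)]
im=cv2.resize(pt["pixels"][:,:,::-1],None,fx=2,fy=2)
for n,a in R:
    P=np.array(M[n]); c,s=np.cos(a[2]),np.sin(a[2]); W=P@np.array([[c,s,0],[-s,c,0],[0,0,1]])+[a[0],a[1],0]
    cv2.polylines(im,[cv2.convexHull(((proj(pt,W)+.5)*2).astype(np.int32))],True,(0,0,255),1)
cv2.imwrite("pics/fit.png",im[330:730,260:1060])
E
python3 m.py
```

```text
tray [611.9, -9.43, 0.0, 614.56] [595.18, -24.56, 0.15, 327.85]
tray [653.0, -293.08, 0.0, 574.09] [634.28, -304.93, 0.43, 345.0]
tray [446.55, 105.08, 0.07, 495.33] [433.77, 115.76, -0.07, 314.32]
tub [446.44, 242.27, 0.0, 204.05] [433.13, 240.87, 0.0, 232.28]
tub [605.04, -160.39, 0.0, 237.99] [599.86, -161.78, 0.0, 219.32]
odd_box [624.62, 87.5, 0.28, 858.01] [577.3, 91.26, 0.37, 369.63]
odd_tub [629.86, 222.69, 0.0, 481.96] [561.71, 226.65, 0.0, 470.69]
tray_rim [443.19, -136.01, -0.02, 305.35] [446.16, -145.6, -0.03, 97.5]
tub_rim [446.65, -6.69, 0.0, 82.64] [445.82, -11.89, 0.0, 65.75]
```

View pics/fit.png

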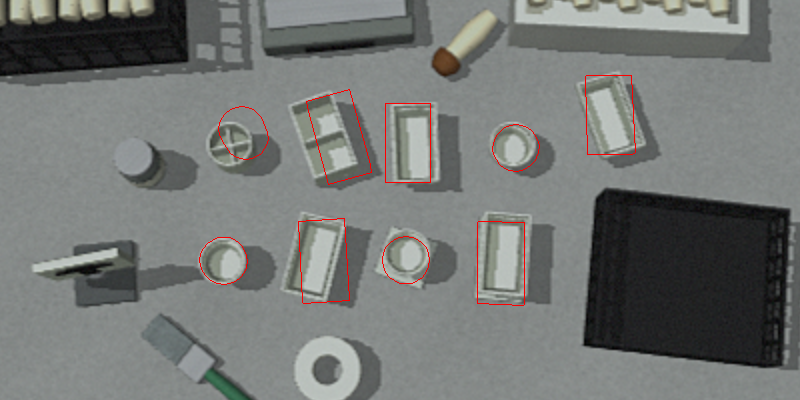

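```bash
python3 - <<'E'
from h import *
p=get_image("top"); g=p["pixels"].astype(int)
for v in (225,236,248): print(v,g[v,315:362].mean(1).astype(int).tolist())
print(g[236,315:362:3].tolist())
print(g[208:266,345].mean(1).astype(int).tolist())
a=p["pixels"][200:270,230:360,::-1]; cv2.imwrite("pics/z.png",cv2.resize(a,None,fx=6,fy=6,interpolation=0))
E
```

```text
225 [138, 136, 136, 138, 139, 136, 138, 137, 141, 134, 161, 177, 132, 79, 101, 137, 140, 132, 168, 195, 195, 191, 192, 195, 192, 191, 193, 197, 162, 100, 132, 150, 181, 162, 82, 93, 92, 89, 95, 93, 93, 90, 93, 86, 115, 140, 139]
236 [121, 142, 141, 141, 139, 137, 135, 138, 134, 133, 148, 187, 172, 100, 76, 117, 144, 137, 132, 165, 194, 189, 189, 187, 188, 189, 188, 191, 181, 142, 113, 151, 177, 162, 121, 85, 89, 88, 89, 90, 91, 93, 92, 87, 115, 141, 141]
248 [90, 94, 89, 88, 117, 146, 144, 139, 135, 140, 134, 171, 185, 127, 82, 102, 133, 138, 132, 169, 192, 190, 187, 189, 186, 188, 189, 191, 196, 157, 100, 130, 147, 181, 163, 84, 92, 92, 93, 91, 93, 92, 91, 91, 91, 117, 142]
[[119, 122, 122], [138, 144, 142], [133, 137, 136], [131, 134, 135], [170, 177, 170], [118, 123, 112], [133, 140, 125], [187, 192, 189], [184, 192, 188], [187, 196, 191], [113, 121, 105], [161, 165, 160], [89, 91, 89], [89, 91, 91], [92, 93, 93], [139, 143, 141]]
[139, 137, 135, 131, 133, 135, 138, 131, 165, 119, 87, 164, 140, 136, 142, 141, 130, 132, 128, 127, 125, 115, 115, 111, 114, 115, 114, 113, 113, 112, 112, 113, 109, 110, 110, 113, 123, 104, 99, 101, 100, 114, 120, 118, 122, 104, 143, 147, 121, 95, 92, 93, 85, 135, 136, 132, 131, 135]
```

View pics/z.png

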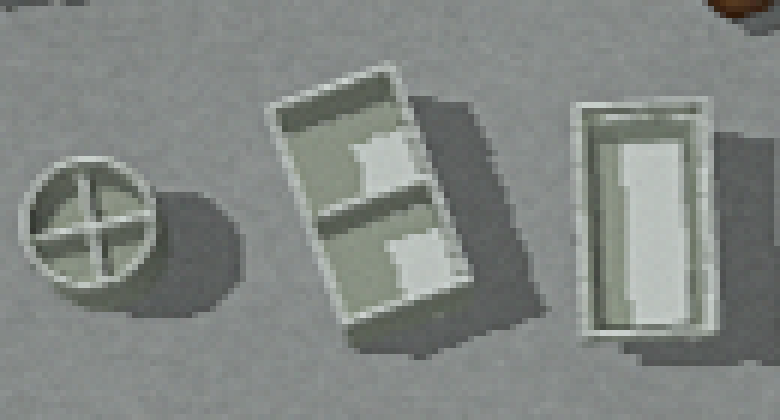

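```bash
cat > h2.py <<'E'
import numpy as np
from h import proj,back,bot,get_image,nets,cv2
from scipy.ndimage import map_coordinates
from scipy.optimize import minimize
def ring(kind,ins,n=160):
    if kind=="r":
        a,b=55.5-ins,31.5-ins; t=np.linspace(0,1,n//4,endpoint=False)*2-1
        return np.vstack([np.c_[t*a,0*t+b],np.c_[t*a,0*t-b],np.c_[0*t+a,t*b],np.c_[0*t-a,t*b]])
    t=np.linspace(0,2*np.pi,n,endpoint=False); return (31.5-ins)*np.c_[np.cos(t),np.sin(t)]
def rimfit(p,kind,z,x0,yaw0=None,rad=24):
    """pose of the rim ring (centre line of wall top) at height z: x,y,yaw,score"""
    g=p["pixels"].astype(float).mean(2); g1=cv2.GaussianBlur(g,(0,0),1.2)
    def at(v,ins,im):
        c,s=np.cos(v[2]),np.sin(v[2]); q=ring(kind,ins)@np.array([[c,s],[-s,c]])+v[:2]
        uv=proj(p,np.c_[q,np.full(len(q),z)]); return map_coordinates(im,[uv[:,1],uv[:,0]],order=1,mode="nearest")
    def sc(v,im): return np.mean(np.clip(at(v,1.5,im)-.6*at(v,-4,im)-.4*at(v,7,im),-40,50))
    ys=[0] if kind=="c" else (np.arange(-.4,.41,.08) if yaw0 is None else yaw0+np.arange(-.12,.13,.06))
    x,y=np.meshgrid(np.arange(-rad,rad+1,4),np.arange(-rad,rad+1,4)); best=max(((sc((x0[0]+i,x0[1]+j,w),g1),x0[0]+i,x0[1]+j,w) for i,j in zip(x.ravel(),y.ravel()) for w in ys))
    b=best[1:]; f=lambda v:-sc((v[0],v[1],v[2]/50 if kind=="r" else 0),g)
    r=minimize(f,[b[0],b[1],b[2]*50],method="Nelder-Mead",options=dict(initial_simplex=[[b[0]+3,b[1],b[2]*50],[b[0]-2,b[1]+3,b[2]*50],[b[0]-2,b[1]-3,b[2]*50+2],[b[0],b[1],b[2]*50-3]],xatol=.02,fatol=.01))
    return np.array([r.x[0],r.x[1],r.x[2]/50 if kind=="r" else 0,-r.fun])
def draw(pics,R,fn,crop):
    im=cv2.resize(pics["pixels"][:,:,::-1],None,fx=3,fy=3,interpolation=0)
    for k,z,a in R:
        c,s=np.cos(a[2]),np.sin(a[2]); q=ring(k,1.5,320)@np.array([[c,s],[-s,c]])+a[:2]
        for u in (proj(pics,np.c_[q,np.full(len(q),z)])*3+1): cv2.circle(im,tuple(int(round(w)) for w in u),0,(0,0,255),-1)
    c=crop; cv2.imwrite(fn,im[c[1]*3:c[3]*3,c[0]*3:c[2]*3])
E
cat > m2.py <<'E'
from h2 import *
pt=get_image("top"); ps=get_image("scene")
L=[("trayA","r",60,610,-20),("trayB","r",60,645,-293),("trayC","r",60,447,111),("tubA","c",60,445,239),("tubB","c",60,608,-153),("odd_box","r",60,615,105),("odd_tub","c",60,600,228),("tray_seat","r",70,448,-138),("tub_seat","c",70,450,-8)]
R=[];S=[]
for n,k,z,x,y in L:
    a=rimfit(pt,k,z,(x,y)); b=rimfit(ps,k,z,a[:2],a[2],12)
    print(n,np.round(a,2).tolist(),np.round(b,2).tolist()); R+=[(k,z,a)];S+=[(k,z,b)]
draw(pt,R,"pics/f1.png",(210,200,460,330)); draw(ps,S,"pics/f2.png",(180,180,445,330))
E
python3 m2.py
```

```text
trayA [611.2, -19.4, 0.04, 40.09] [611.17, -18.17, 0.05, 47.18]
trayB [652.44, -293.88, 0.31, 38.71] [652.52, -291.97, 0.3, 43.7]
trayC [452.36, 119.28, -0.23, 39.61] [452.21, 119.31, -0.25, 45.6]
tubA [444.92, 244.4, 0.0, 42.05] [444.86, 243.83, 0.0, 45.14]
tubB [609.75, -154.99, 0.0, 36.85] [609.33, -153.62, 0.0, 44.01]
odd_box [622.78, 109.45, 0.35, 44.13] [622.91, 110.07, 0.35, 49.26]
odd_tub [608.91, 238.93, 0.0, 46.29] [608.42, 239.77, 0.0, 47.76]
tray_seat [455.5, -140.06, -0.08, 40.13] [455.21, -140.62, -0.08, 44.22]
tub_seat [456.48, -6.64, 0.0, 32.12] [456.63, -6.98, 0.0, 43.27]
```

View pics/f1.png

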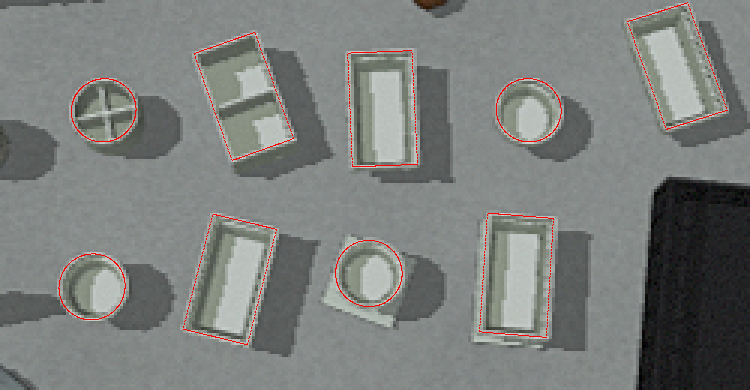

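The overlaid rims sit on every piece, and the two cameras agree within 2 mm. Next: the crate and the sign.

```bash
python3 - <<'E'
from h import *
pt=get_image("top"); ps=get_image("scene")
for p in(pt,ps): print(np.round(fit(p,M["crate"],(421,-398),-.08,dark=True),2))
A=back(pt,146.5,298,165);B=back(pt,196.5,291,165); print(A,B,(A+B)/2,np.linalg.norm(A-B))
for q in((335/1,1),): pass
# base corners from fit.png (2x): 
for u,v in((75,241),(137,241),(137,303),(75,306)): print(back(pt,(260+u)/2,(330+v)/2,12).round(0))
a=cv2.resize(pt["pixels"][270:335,140:220,::-1],None,fx=5,fy=5,interpolation=0); b=cv2.resize(ps["pixels"][220:310,460:540,::-1],None,fx=5,fy=5,interpolation=0)
im=np.zeros((450,800,3),np.uint8); im[:325,:400]=a; im[:450,400:]=b; cv2.imwrite("pics/sg.png",im)
E
```

```text
[ 4.2395e+02 -3.8982e+02 -1.2000e-01  8.6710e+01]
[ 4.2640e+02 -3.8794e+02 -1.2000e-01  6.4643e+02]
[424.93946324 467.03391734 165.        ] [443.06499171 340.76025527 165.        ] [434.00222747 403.8970863  165.        ] 127.56791334414449
[477. 457.  12.]
[477. 370.  12.]
[390. 366.  12.]
[386. 452.  12.]
```

View pics/sg.png

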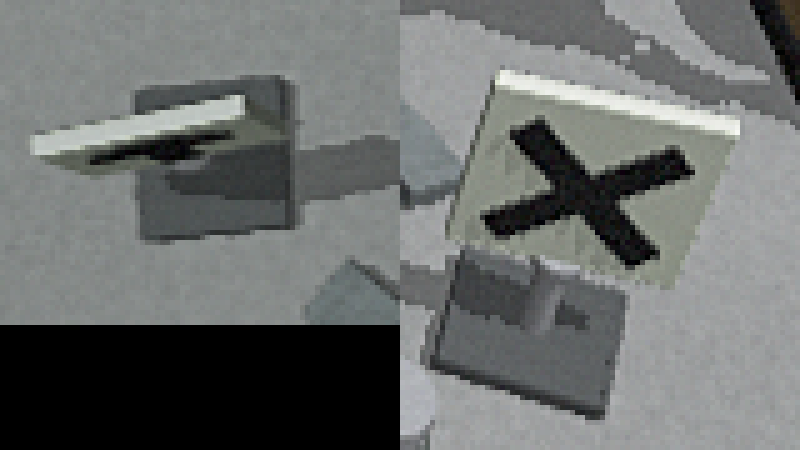

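```bash
cat > plan.py <<'E'
# usage: plan(start (x,y,z,psi), [calls]) ; call=list of targets (x,y,z,psi); prints shift cm / turn per target, in axes at call start
import numpy as np
def plan(c,calls):
    c=np.array(c,float)
    for call in calls:
        p=c[3]; X=np.array([[np.cos(p),np.sin(p),0],[np.sin(p),-np.cos(p),0],[0,0,-1]]); o=[]
        for t in call:
            d=np.round((X@(np.array(t[:3])-c[:3]))/10/.05)*.05; w=round(-(t[3]-p),2); o.append((d.round(2).tolist(),w))
            e=np.r_[c[:3]+X.T@d*10,p-w]
        print(*o,"-> cmd",e.round(2).tolist()); c=e
    return c
E
python3 - <<'E'
from plan import *
s=(190.907,568.849,250.331,2.8176)
a=(452.3,119.3); y=np.pi-.24
plan(s,[[(*a,200,y)],[(*a,200,y),(*a,55,y)],[(*a,55,y),(*a,250,y)]])
E
```

```text
([-39.1, -34.3, 5.05], np.float64(-0.08)) -> cmd [452.37, 119.22, 199.83, 2.9]
([0.0, 0.0, -0.0], np.float64(-0.0)) ([0.0, 0.0, 14.5], np.float64(-0.0)) -> cmd [452.37, 119.22, 54.83, 2.9]
([0.0, 0.0, -0.0], np.float64(-0.0)) ([0.0, 0.0, -19.5], np.float64(-0.0)) -> cmd [452.37, 119.22, 249.83, 2.9]
```

Call:
carry_out --commands '[[0,[-30,-26.3,0],[0,0,0]],[0,[-30,-26.3,0],[0,0,0]],[0,[-30,-26.3,0],[0,0,0]],[0,[-30,-26.3,0],[0,0,0]],[0,[-30,-26.3,0],[0,0,0]],[0,[-30,-26.3,0],[0,0,0]],[0,[-30,-26.3,0],[0,0,0]],[0,[-30,-26.3,0],[0,0,0]],[0,[-30,-26.3,0],[0,0,0]],[0,[-30,-26.3,0],[0,0,0]]]' --grip_force 30

```text
time_s: 2.65
tcp_pos: [392.1, 223.1, 250.4]
orientation: [3.141, -0.0, 2.815]
contact_force: [-1.6, 0.3, 0.1]
opening: 85.4
```

Call:
carry_out --commands '[[0,[-9.1,-8.0,5.05],[0,0,-0.08]],[0,[-9.1,-8.0,5.05],[0,0,-0.08]],[0,[-9.1,-8.0,5.05],[0,0,-0.08]],[0,[-9.1,-8.0,5.05],[0,0,-0.08]],[0,[-9.1,-8.0,5.05],[0,0,-0.08]],[0,[-9.1,-8.0,5.05],[0,0,-0.08]]]'

```text
time_s: 3.25
tcp_pos: [452.1, 120.7, 200.5]
orientation: [3.141, 0.001, 2.9]
contact_force: [0.0, 0.1, -0.1]
opening: 85.1
```

Call:
carry_out --commands '[[0,[0,0,5],[0,0,0]],[0,[0,0,9],[0,0,0]],[0,[0,0,12],[0,0,0]],[0,[0,0,14],[0,0,0]],[0,[0,0,14.5],[0,0,0]],[0,[0,0,14.5],[0,0,0]],[0,[0,0,14.5],[0,0,0]]]'

```text
time_s: 3.95
tcp_pos: [453.3, 119.8, 56.5]
orientation: [3.141, 0.002, 2.899]
contact_force: [0.2, 0.0, 0.7]
opening: 85.5
```

Call:
carry_out --commands '[[255,[0,0,0],[0,0,0]],[255,[0,0,0],[0,0,0]],[255,[0,0,0],[0,0,0]],[255,[0,0,0],[0,0,0]],[255,[0,0,0],[0,0,0]],[255,[0,0,0],[0,0,0]],[255,[0,0,0],[0,0,0]],[255,[0,0,0],[0,0,0]]]'

```text
time_s: 4.75
tcp_pos: [453.4, 119.5, 56.2]
orientation: [3.14, 0.002, 2.898]
contact_force: [-0.2, 1.2, 6.7]
opening: 62.6
```

```bash
python3 - <<'E'
from h2 import *
print(bot.observe())
p=get_image("scene"); cv2.imwrite("pics/g.png",cv2.resize(p["pixels"][150:330,290:530,::-1],None,fx=3,fy=3,interpolation=2))
E
```

```text
{'time_s': 4.75, 'joints': array([-2.28388542e-02, -2.50881496e-01, -5.96458453e-01,  1.22308822e+00,
        6.77061356e-04,  2.20918438e-01]), 'qd': array([0.0007658 , 0.00130874, 0.00114294, 0.0008958 , 0.00083462,
       0.002657  ]), 'joint_torque': array([-1.01441346e+00, -3.32753456e+01,  4.56852508e+01, -4.98777386e-01,
       -4.92698215e-01,  1.98147929e-02]), 'tcp_pos': array([453.39336953, 119.46956078,  56.18757997]), 'orientation': array([3.14046506e+00, 1.93099207e-03, 2.89783499e+00]), 'contact_force': array([-0.24284285,  1.18045799,  6.68503108]), 'torque': array([0.25700488, 0.21374257, 0.01429578]), 'opening': 62.59455896368203}
```

View pics/g.png

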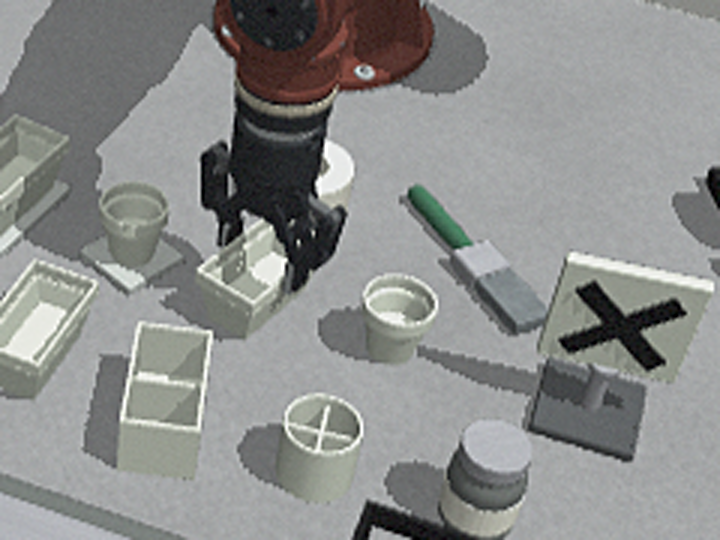

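Tray C is gripped on its lip (near finger at pixel (297,285), opening 62.6 mm). Carrying it to the seat.

```bash
python3 - <<'E'
from plan import *
s=(452.37,119.22,54.83,2.9)
b=(455.4,-140.3); y=np.pi-.08
plan(s,[[(452.37,119.22,225,2.9)],[(*b,225,y)],[(*b,125,y),(*b,95,y),(*b,87.5,y)]])
E
```

```text
([0.0, 0.0, -17.0], np.float64(-0.0)) -> cmd [452.37, 119.22, 224.83, 2.9]
([-6.5, -25.15, -0.0], np.float64(-0.16)) -> cmd [455.31, -140.53, 224.83, 3.06]
([-0.0, 0.0, 10.0], np.float64(-0.0)) ([-0.0, 0.0, 13.0], np.float64(-0.0)) ([-0.0, 0.0, 13.75], np.float64(-0.0)) -> cmd [455.31, -140.53, 87.33, 3.06]
```

Call:
carry_out --commands '[[255,[0,0,-2],[0,0,0]],[255,[0,0,-6],[0,0,0]],[255,[0,0,-10],[0,0,0]],[255,[0,0,-14],[0,0,0]],[255,[0,0,-17],[0,0,0]],[255,[0,0,-17],[0,0,0]]]'

```text
time_s: 5.4
tcp_pos: [454.4, 119.2, 229.7]
orientation: [3.14, 0.007, 2.898]
contact_force: [1.1, 0.5, -0.4]
opening: 62.2
```

Call:
carry_out --commands '[[255,[-0.5,-2,0],[0,0,-0.02]],[255,[-1.5,-6,0],[0,0,-0.04]],[255,[-2.5,-10,0],[0,0,-0.06]],[255,[-3.5,-14,0],[0,0,-0.09]],[255,[-4.5,-18,0],[0,0,-0.12]],[255,[-5.5,-22,0],[0,0,-0.14]],[255,[-6.2,-24.5,0],[0,0,-0.16]],[255,[-6.5,-25.15,0],[0,0,-0.16]],[255,[-6.5,-25.15,0],[0,0,-0.16]],[255,[-6.5,-25.15,0],[0,0,-0.16]]]'

```text
time_s: 6.4
tcp_pos: [454.7, -139.6, 224.4]
orientation: [3.141, -0.001, 3.058]
contact_force: [-0.2, -0.3, -0.9]
opening: 62.2
```

Call:
carry_out --commands '[[255,[0,0,3],[0,0,0]],[255,[0,0,6],[0,0,0]],[255,[0,0,9],[0,0,0]],[255,[0,0,10],[0,0,0]],[255,[0,0,11],[0,0,0]],[255,[0,0,12],[0,0,0]],[255,[0,0,12.7],[0,0,0]],[255,[0,0,13.2],[0,0,0]],[255,[0,0,13.5],[0,0,0]],[255,[0,0,13.5],[0,0,0]]]'

```text
time_s: 7.4
tcp_pos: [455.1, -140.7, 90.4]
orientation: [-3.141, 0.001, 3.058]
contact_force: [-0.7, -0.3, -0.5]
opening: 62.7
```

Call:
carry_out --commands '[[255,[0,0,0.1],[0,0,0]],[255,[0,0,0.2],[0,0,0]],[255,[0,0,0.25],[0,0,0]],[255,[0,0,0.25],[0,0,0]]]'

```text
time_s: 7.8
tcp_pos: [455.2, -140.7, 90.1]
orientation: [-3.141, 0.001, 3.058]
contact_force: [-11.1, 6.7, 24.2]
opening: 62.1
```

Call:
carry_out --commands '[[0,[0,0,0],[0,0,0]],[0,[0,0,0],[0,0,0]],[0,[0,0,0],[0,0,0]],[0,[0,0,-2],[0,0,0]],[0,[0,0,-6],[0,0,0]],[0,[0,0,-10],[0,0,0]],[0,[0,0,-13.75],[0,0,0]],[0,[0,0,-13.75],[0,0,0]]]'

```text
time_s: 8.6
tcp_pos: [456.7, -141.7, 230.0]
orientation: [-3.138, 0.007, 3.058]
contact_force: [0.2, -0.3, -0.9]
opening: 85.4
```

```bash
cat > m3.py <<'E'
import sys
from h2 import *
# args: name:kind:z:x:y ...
def meas(L):
    pt=get_image("top"); ps=get_image("scene")
    for s in L:
        n,k,z,x,y=s.split(":"); z,x,y=map(float,(z,x,y))
        a=rimfit(pt,k,z,(x,y)); b=rimfit(ps,k,z,(x,y))
        print(n,np.round(a,2).tolist(),np.round(b,2).tolist())
    return pt,ps
if __name__=="__main__": meas(sys.argv[1:])
E
python3 m3.py stack:r:94:455:-140 A:r:60:611:-20 B:r:60:652:-293 ; python3 - <<'E'
from plan import *
s=(455.31,-140.53,87.33+137.5,3.06)
a=(611.2,-18.8); y=np.pi+.045
plan(s,[[(*a,200,y)],[(*a,55,y)],[(*a,225,y)]])
E
```

```text
stack [469.03, -123.75, 0.51, 5.36] [454.14, -141.37, -0.08, 42.31]
A [611.2, -19.4, 0.04, 41.19] [611.35, -18.13, 0.05, 47.52]
B [675.08, -321.5, -0.58, 16.64] [652.49, -291.85, 0.31, 44.26]
([-14.55, 13.4, 2.5], np.float64(-0.13)) -> cmd [611.25, -18.83, 199.83, 3.19]
([0.0, 0.0, 14.5], np.float64(0.0)) -> cmd [611.25, -18.83, 54.83, 3.19]
([0.0, 0.0, -17.0], np.float64(0.0)) -> cmd [611.25, -18.83, 224.83, 3.19]
```

First tray is home: 24 N push at a measured height 33.9 mm above its grip height. Next tray A.

Call:
carry_out --commands '[[0,[-3,3,0],[0,0,-0.03]],[0,[-6,6,0],[0,0,-0.06]],[0,[-9,8.5,0],[0,0,-0.1]],[0,[-12,11,1],[0,0,-0.13]],[0,[-14.55,13.4,2.5],[0,0,-0.13]],[0,[-14.55,13.4,2.5],[0,0,-0.13]],[0,[-14.55,13.4,2.5],[0,0,-0.13]]]'

```text
time_s: 9.4
tcp_pos: [610.1, -18.4, 197.3]
orientation: [3.14, -0.004, -3.094]
contact_force: [0.4, -0.0, 0.1]
opening: 85.4
```

Call:
carry_out --commands '[[0,[0,0,5],[0,0,0]],[0,[0,0,9],[0,0,0]],[0,[0,0,12],[0,0,0]],[0,[0,0,14],[0,0,0]],[0,[0,0,14.5],[0,0,0]],[0,[0,0,14.5],[0,0,0]],[0,[0,0,14.5],[0,0,0]]]'

```text
time_s: 10.1
tcp_pos: [611.7, -19.7, 56.6]
orientation: [-3.141, 0.002, -3.096]
contact_force: [0.0, -0.1, 0.3]
opening: 85.3
```

Call:
carry_out --commands '[[255,[0,0,0],[0,0,0]],[255,[0,0,0],[0,0,0]],[255,[0,0,0],[0,0,0]],[255,[0,0,0],[0,0,0]],[255,[0,0,0],[0,0,0]],[255,[0,0,0],[0,0,0]],[255,[0,0,0],[0,0,0]],[255,[0,0,0],[0,0,0]]]'

```text
time_s: 10.9
tcp_pos: [611.9, -19.3, 56.4]
orientation: [-3.141, 0.002, -3.095]
contact_force: [-1.2, 0.8, 7.4]
opening: 62.7
```

```bash
python3 - <<'E'
from plan import *
s=(611.25,-18.83,54.83,3.19)
b=(455.4,-140.3); y=np.pi-.08
plan(s,[[(611.25,-18.83,225,3.19)],[(*b,225,y)],[(*b,112,y)]])
E
```

```text
([0.0, 0.0, -17.0], np.float64(-0.0)) -> cmd [611.25, -18.83, 224.83, 3.19]
([16.15, -11.4, -0.0], np.float64(0.13)) -> cmd [455.46, -140.51, 224.83, 3.06]
([0.0, 0.0, 11.3], np.float64(-0.0)) -> cmd [455.46, -140.51, 111.83, 3.06]
```

Call:
carry_out --commands '[[255,[0,0,-2],[0,0,0]],[255,[0,0,-6],[0,0,0]],[255,[0,0,-10],[0,0,0]],[255,[0,0,-14],[0,0,0]],[255,[0,0,-17],[0,0,0]],[255,[0,0,-17],[0,0,0]]]'

```text
time_s: 11.5
tcp_pos: [613.1, -19.6, 230.6]
orientation: [-3.139, 0.008, -3.095]
contact_force: [1.2, -1.3, -1.7]
opening: 62.5
```

Call:
carry_out --commands '[[255,[1.5,-1,0],[0,0,0.02]],[255,[4.5,-3,0],[0,0,0.04]],[255,[8,-5.5,0],[0,0,0.06]],[255,[11,-8,0],[0,0,0.09]],[255,[14,-10,0],[0,0,0.12]],[255,[15.5,-11,0],[0,0,0.13]],[255,[16.15,-11.4,0],[0,0,0.13]],[255,[16.15,-11.4,0],[0,0,0.13]],[255,[16.15,-11.4,0],[0,0,0.13]]]'

```text
time_s: 12.4
tcp_pos: [455.4, -140.1, 224.5]
orientation: [3.141, 0.0, 3.058]
contact_force: [1.3, 0.4, -0.6]
opening: 62.3
```

Call:
carry_out --commands '[[255,[0,0,3],[0,0,0]],[255,[0,0,6],[0,0,0]],[255,[0,0,8],[0,0,0]],[255,[0,0,9.2],[0,0,0]],[255,[0,0,10],[0,0,0]],[255,[0,0,10.5],[0,0,0]],[255,[0,0,10.9],[0,0,0]],[255,[0,0,11.2],[0,0,0]],[255,[0,0,11.35],[0,0,0]],[255,[0,0,11.35],[0,0,0]]]'

```text
time_s: 13.4
tcp_pos: [455.6, -140.8, 114.3]
orientation: [-3.14, 0.002, 3.058]
contact_force: [-9.7, 5.0, 21.0]
opening: 62.4
```

Call:
carry_out --commands '[[0,[0,0,0],[0,0,0]],[0,[0,0,0],[0,0,0]],[0,[0,0,0],[0,0,0]],[0,[0,0,-2],[0,0,0]],[0,[0,0,-6],[0,0,0]],[0,[0,0,-10],[0,0,0]],[0,[0,0,-11.35],[0,0,0]],[0,[0,0,-11.35],[0,0,0]]]'

```text
time_s: 14.2
tcp_pos: [456.0, -141.1, 226.9]
orientation: [-3.14, 0.003, 3.058]
contact_force: [-0.8, -0.7, 0.1]
opening: 85.3
```

```bash
python3 m3.py stack:r:118:455:-140 B:r:60:652:-293 tubA:c:60:445:244 tubB:c:60:609:-154 box:r:60:622:110 otub:c:60:609:239; python3 - <<'E'
from plan import *
s=(455.46,-140.51,224.83,3.06)
a=(652.5,-292.8); y=np.pi+.305;b=(455.4,-140.3); y2=np.pi-.08
plan(s,[[(*a,200,y)],[(*a,55,y)],[(*a,225,y)],[(*b,225,y2)],[(*b,135.5,y2)]])
E
```

```text
stack [462.72, -117.99, 0.52, 5.83] [455.65, -141.13, -0.09, 44.32]
B [678.96, -313.85, -0.56, 14.64] [652.52, -291.99, 0.3, 44.13]
tubA [444.88, 244.4, 0.0, 44.1] [444.87, 243.83, 0.0, 45.61]
tubB [631.88, -130.46, 0.0, 10.28] [609.42, -153.75, 0.0, 44.55]
box [622.82, 109.4, 0.35, 45.41] [622.85, 109.92, 0.35, 48.86]
otub [609.02, 239.21, 0.0, 47.4] [608.48, 239.99, 0.0, 48.21]
([-20.9, -13.55, 2.5], np.float64(-0.39)) -> cmd [652.72, -292.59, 199.83, 3.45]
([0.05, -0.0, 14.5], np.float64(0.0)) -> cmd [652.24, -292.74, 54.83, 3.45]
([-0.0, -0.0, -17.0], np.float64(0.0)) -> cmd [652.24, -292.74, 224.83, 3.45]
([14.15, 20.5, -0.0], np.float64(0.39)) -> cmd [455.19, -140.37, 224.83, 3.06]
([-0.0, 0.0, 8.95], np.float64(-0.0)) -> cmd [455.19, -140.37, 135.33, 3.06]
```

Call:
carry_out --commands '[[0,[-4,-2.5,0],[0,0,-0.08]],[0,[-8,-5,0],[0,0,-0.16]],[0,[-12,-7.5,0],[0,0,-0.24]],[0,[-16,-10.5,0],[0,0,-0.32]],[0,[-20,-13,1],[0,0,-0.39]],[0,[-20.9,-13.55,2.5],[0,0,-0.39]],[0,[-20.9,-13.55,2.5],[0,0,-0.39]],[0,[-20.9,-13.55,2.5],[0,0,-0.39]]]'

```text
time_s: 15.1
tcp_pos: [650.8, -292.1, 198.1]
orientation: [3.139, -0.002, -2.836]
contact_force: [-0.2, 0.4, 0.4]
opening: 85.8
```

Call:
carry_out --commands '[[0,[0,0,5],[0,0,0]],[0,[0,0,9],[0,0,0]],[0,[0,0,12],[0,0,0]],[0,[0,0,14],[0,0,0]],[0,[0,0,14.5],[0,0,0]],[0,[0,0,14.5],[0,0,0]],[0,[0,0,14.5],[0,0,0]]]'

```text
time_s: 15.8
tcp_pos: [652.6, -293.3, 57.4]
orientation: [-3.139, 0.002, -2.835]
contact_force: [0.2, 0.4, -0.1]
opening: 85.5
```

Call:
carry_out --commands '[[255,[0,0,0],[0,0,0]],[255,[0,0,0],[0,0,0]],[255,[0,0,0],[0,0,0]],[255,[0,0,0],[0,0,0]],[255,[0,0,0],[0,0,0]],[255,[0,0,0],[0,0,0]],[255,[0,0,0],[0,0,0]],[255,[0,0,0],[0,0,0]]]'

```text
time_s: 16.6
tcp_pos: [652.7, -293.4, 56.7]
orientation: [-3.14, 0.002, -2.835]
contact_force: [-1.3, 2.1, 7.2]
opening: 62.4
```

Call:
carry_out --commands '[[255,[0,0,-2],[0,0,0]],[255,[0,0,-6],[0,0,0]],[255,[0,0,-10],[0,0,0]],[255,[0,0,-14],[0,0,0]],[255,[0,0,-17],[0,0,0]],[255,[0,0,-17],[0,0,0]]]'

```text
time_s: 17.2
tcp_pos: [653.6, -294.2, 231.2]
orientation: [-3.135, 0.005, -2.835]
contact_force: [0.1, 0.1, -0.0]
opening: 62.5
```

Call:
carry_out --commands '[[255,[1,1.5,0],[0,0,0.03]],[255,[3.5,5,0],[0,0,0.1]],[255,[6,8.5,0],[0,0,0.18]],[255,[8.5,12,0],[0,0,0.25]],[255,[11,16,0],[0,0,0.32]],[255,[13,19,0],[0,0,0.37]],[255,[14.15,20.5,0],[0,0,0.39]],[255,[14.15,20.5,0],[0,0,0.39]],[255,[14.15,20.5,0],[0,0,0.39]],[255,[14.15,20.5,0],[0,0,0.39]]]'

```text
time_s: 18.2
tcp_pos: [455.6, -140.6, 224.5]
orientation: [3.142, 0.0, 3.058]
contact_force: [0.4, -0.3, -1.1]
opening: 62.0
```

Call:
carry_out --commands '[[255,[0,0,2],[0,0,0]],[255,[0,0,4],[0,0,0]],[255,[0,0,5.5],[0,0,0]],[255,[0,0,6.8],[0,0,0]],[255,[0,0,7.6],[0,0,0]],[255,[0,0,8.1],[0,0,0]],[255,[0,0,8.5],[0,0,0]],[255,[0,0,8.8],[0,0,0]],[255,[0,0,8.95],[0,0,0]],[255,[0,0,8.95],[0,0,0]]]'

```text
time_s: 19.2
tcp_pos: [455.7, -140.4, 138.7]
orientation: [-3.14, 0.002, 3.058]
contact_force: [-9.3, 4.7, 23.2]
opening: 62.1
```

Call:
carry_out --commands '[[0,[0,0,0],[0,0,0]],[0,[0,0,0],[0,0,0]],[0,[0,0,0],[0,0,0]],[0,[0,0,-2],[0,0,0]],[0,[0,0,-6],[0,0,0]],[0,[0,0,-8.95],[0,0,0]],[0,[0,0,-8.95],[0,0,0]]]'

```text
time_s: 19.9
tcp_pos: [456.7, -141.2, 229.0]
orientation: [-3.139, 0.005, 3.058]
contact_force: [0.8, -0.8, 0.2]
opening: 85.2
```

```bash
python3 m3.py stack:r:142:455:-140 tubB:c:60:609:-154; python3 - <<'E'
from plan import *
s=(455.67,-140.2,224.83,3.06)
a=(609.6,-154.4); y=np.pi;b=(456.6,-6.8)
e=plan(s,[[(*a,200,y)],[(*a,55,y)],[(*a,225,y)],[(*b,225,y)],[(*b,87.5,y)],[(*b,225,y)]])
plan(e,[[(444.9,244.1,200,y)],[(444.9,244.1,55,y)],[(444.9,244.1,225,y)],[(*b,225,y)],[(*b,111.5,y)],[(*b,225,y)]])
E
```

```text
stack [464.85, -122.21, 0.73, 6.98] [456.68, -141.28, -0.1, 43.39]
tubB [631.93, -129.7, 0.0, 10.01] [609.46, -153.74, 0.0, 44.5]
([-15.45, -0.15, 2.5], np.float64(-0.08)) -> cmd [609.53, -154.29, 199.83, 3.14]
([-0.0, -0.0, 14.5], np.float64(-0.0)) -> cmd [609.53, -154.29, 54.83, 3.14]
([-0.0, -0.0, -17.0], np.float64(-0.0)) -> cmd [609.53, -154.29, 224.83, 3.14]
([15.3, 14.7, -0.0], np.float64(-0.0)) -> cmd [456.77, -7.04, 224.83, 3.14]
([0.0, 0.0, 13.75], np.float64(-0.0)) -> cmd [456.77, -7.04, 87.33, 3.14]
([0.0, 0.0, -13.75], np.float64(-0.0)) -> cmd [456.77, -7.04, 224.83, 3.14]
([1.25, 25.1, 2.5], np.float64(-0.0)) -> cmd [444.67, 243.98, 199.83, 3.14]
([-0.0, 0.0, 14.5], np.float64(-0.0)) -> cmd [444.67, 243.98, 54.83, 3.14]
([-0.0, 0.0, -17.0], np.float64(-0.0)) -> cmd [444.67, 243.98, 224.83, 3.14]
([-1.25, -25.1, -0.0], np.float64(-0.0)) -> cmd [456.77, -7.04, 224.83, 3.14]
([0.0, 0.0, 11.35], np.float64(-0.0)) -> cmd [456.77, -7.04, 111.33, 3.14]
([0.0, 0.0, -11.35], np.float64(-0.0)) -> cmd [456.77, -7.04, 224.83, 3.14]
```

Tray stack rim fits at 142 mm height. Now tub B.

Call:
carry_out --commands '[[0,[-4,0,0],[0,0,-0.04]],[0,[-8,0,0],[0,0,-0.08]],[0,[-12,-0.15,1],[0,0,-0.08]],[0,[-15.45,-0.15,2.5],[0,0,-0.08]],[0,[-15.45,-0.15,2.5],[0,0,-0.08]],[0,[-15.45,-0.15,2.5],[0,0,-0.08]],[0,[-15.45,-0.15,2.5],[0,0,-0.08]]]'

```text
time_s: 20.7
tcp_pos: [608.3, -154.5, 199.8]
orientation: [3.141, -0.0, 3.138]
contact_force: [-0.4, 0.5, -0.1]
opening: 85.3
```

Call:
carry_out --commands '[[0,[0,0,5],[0,0,0]],[0,[0,0,9],[0,0,0]],[0,[0,0,12],[0,0,0]],[0,[0,0,14],[0,0,0]],[0,[0,0,14.5],[0,0,0]],[0,[0,0,14.5],[0,0,0]],[0,[0,0,14.5],[0,0,0]]]'

```text
time_s: 21.4
tcp_pos: [609.8, -155.1, 57.0]
orientation: [-3.14, 0.003, 3.138]
contact_force: [-0.3, 0.0, 0.7]
opening: 85.3
```

Call:
carry_out --commands '[[255,[0,0,0],[0,0,0]],[255,[0,0,0],[0,0,0]],[255,[0,0,0],[0,0,0]],[255,[0,0,0],[0,0,0]],[255,[0,0,0],[0,0,0]],[255,[0,0,0],[0,0,0]],[255,[0,0,0],[0,0,0]],[255,[0,0,0],[0,0,0]]]'

```text
time_s: 22.2
tcp_pos: [610.0, -155.0, 56.7]
orientation: [-3.141, 0.002, 3.138]
contact_force: [-0.4, 0.7, 6.9]
opening: 61.3
```

Call:
carry_out --commands '[[255,[0,0,-2],[0,0,0]],[255,[0,0,-6],[0,0,0]],[255,[0,0,-10],[0,0,0]],[255,[0,0,-14],[0,0,0]],[255,[0,0,-17],[0,0,0]],[255,[0,0,-17],[0,0,0]]]'

```text
time_s: 22.8
tcp_pos: [611.0, -155.6, 231.0]
orientation: [-3.138, 0.008, 3.138]
contact_force: [0.1, -0.8, -0.1]
opening: 61.3
```

Call:
carry_out --commands '[[255,[1,1,0],[0,0,0]],[255,[4,4,0],[0,0,0]],[255,[7,7,0],[0,0,0]],[255,[10,10,0],[0,0,0]],[255,[13,12.5,0],[0,0,0]],[255,[14.7,14,0],[0,0,0]],[255,[15.3,14.7,0],[0,0,0]],[255,[15.3,14.7,0],[0,0,0]],[255,[15.3,14.7,0],[0,0,0]]]'

```text
time_s: 23.7
tcp_pos: [457.2, -7.5, 224.8]
orientation: [-3.141, 0.001, 3.138]
contact_force: [0.0, -0.6, -0.3]
opening: 61.2
```

Call:
carry_out --commands '[[255,[0,0,3],[0,0,0]],[255,[0,0,7],[0,0,0]],[255,[0,0,10],[0,0,0]],[255,[0,0,11.5],[0,0,0]],[255,[0,0,12.3],[0,0,0]],[255,[0,0,12.9],[0,0,0]],[255,[0,0,13.3],[0,0,0]],[255,[0,0,13.6],[0,0,0]],[255,[0,0,13.75],[0,0,0]],[255,[0,0,13.75],[0,0,0]]]'

```text
time_s: 24.7
tcp_pos: [458.3, -7.4, 90.6]
orientation: [-3.14, 0.004, 3.138]
contact_force: [-5.9, 1.7, 18.2]
opening: 61.4
```

```bash
python3 m3.py tubA:c:60:445:244 box:r:60:622:110 otub:c:60:609:239
```

```text
tubA [444.9, 244.3, 0.0, 43.39] [444.86, 243.8, 0.0, 45.64]
box [622.9, 109.4, 0.35, 45.21] [622.91, 110.08, 0.35, 48.84]
otub [608.9, 239.07, 0.0, 47.4] [608.52, 240.01, 0.0, 48.11]
```

Call:
carry_out --commands '[[0,[0,0,0],[0,0,0]],[0,[0,0,0],[0,0,0]],[0,[0,0,0],[0,0,0]],[0,[0,0,-2],[0,0,0]],[0,[0,0,-6],[0,0,0]],[0,[0,0,-10],[0,0,0]],[0,[0,0,-13.75],[0,0,0]],[0,[0,0,-13.75],[0,0,0]]]'

```text
time_s: 25.6
tcp_pos: [458.6, -7.7, 230.0]
orientation: [-3.139, 0.007, 3.138]
contact_force: [0.6, -0.5, 0.2]
opening: 85.3
```

Call:
carry_out --commands '[[0,[0.2,4,0],[0,0,0]],[0,[0.4,8,0],[0,0,0]],[0,[0.6,12,0],[0,0,0]],[0,[0.8,16,0],[0,0,0]],[0,[1,20,1],[0,0,0]],[0,[1.25,23,2],[0,0,0]],[0,[1.25,25.1,2.5],[0,0,0]],[0,[1.25,25.1,2.5],[0,0,0]],[0,[1.25,25.1,2.5],[0,0,0]]]'

```text
time_s: 26.5
tcp_pos: [444.7, 244.0, 199.2]
orientation: [-3.141, -0.001, 3.139]
contact_force: [0.4, 0.5, -0.3]
opening: 85.5
```

Call:
carry_out --commands '[[0,[0,0,5],[0,0,0]],[0,[0,0,9],[0,0,0]],[0,[0,0,12],[0,0,0]],[0,[0,0,14],[0,0,0]],[0,[0,0,14.5],[0,0,0]],[0,[0,0,14.5],[0,0,0]],[0,[0,0,14.5],[0,0,0]]]'

```text
time_s: 27.2
tcp_pos: [446.1, 243.8, 56.3]
orientation: [3.141, 0.002, 3.137]
contact_force: [-0.4, 0.2, -0.6]
opening: 85.6
```

Call:
carry_out --commands '[[255,[0,0,0],[0,0,0]],[255,[0,0,0],[0,0,0]],[255,[0,0,0],[0,0,0]],[255,[0,0,0],[0,0,0]],[255,[0,0,0],[0,0,0]],[255,[0,0,0],[0,0,0]],[255,[0,0,0],[0,0,0]],[255,[0,0,0],[0,0,0]]]'

```text
time_s: 28.0
tcp_pos: [446.1, 244.2, 56.5]
orientation: [3.141, 0.002, 3.138]
contact_force: [-1.1, -1.2, 6.8]
opening: 61.9
```

Call:
carry_out --commands '[[255,[0,0,-2],[0,0,0]],[255,[0,0,-6],[0,0,0]],[255,[0,0,-10],[0,0,0]],[255,[0,0,-14],[0,0,0]],[255,[0,0,-17],[0,0,0]],[255,[0,0,-17],[0,0,0]]]'

```text
time_s: 28.6
tcp_pos: [447.1, 244.6, 230.3]
orientation: [3.14, 0.008, 3.138]
contact_force: [0.8, 1.1, -0.0]
opening: 61.8
```

Call:
carry_out --commands '[[255,[-0.1,-2,0],[0,0,0]],[255,[-0.3,-6,0],[0,0,0]],[255,[-0.5,-10,0],[0,0,0]],[255,[-0.7,-14,0],[0,0,0]],[255,[-0.9,-18,0],[0,0,0]],[255,[-1.1,-22,0],[0,0,0]],[255,[-1.25,-24.5,0],[0,0,0]],[255,[-1.25,-25.1,0],[0,0,0]],[255,[-1.25,-25.1,0],[0,0,0]],[255,[-1.25,-25.1,0],[0,0,0]]]'

```text
time_s: 29.6
tcp_pos: [456.4, -6.2, 224.6]
orientation: [3.141, -0.0, 3.138]
contact_force: [0.5, -0.3, 0.3]
opening: 61.6
```

Call:
carry_out --commands '[[255,[0,0,3],[0,0,0]],[255,[0,0,6],[0,0,0]],[255,[0,0,8],[0,0,0]],[255,[0,0,9.2],[0,0,0]],[255,[0,0,10],[0,0,0]],[255,[0,0,10.5],[0,0,0]],[255,[0,0,10.9],[0,0,0]],[255,[0,0,11.2],[0,0,0]],[255,[0,0,11.35],[0,0,0]],[255,[0,0,11.35],[0,0,0]]]'

```text
time_s: 30.6
tcp_pos: [458.2, -7.2, 114.5]
orientation: [-3.141, 0.004, 3.138]
contact_force: [-4.3, 3.7, 18.6]
opening: 61.7
```

```bash
python3 m3.py box:r:60:622:110 otub:c:60:609:239; python3 - <<'E'
from plan import *
e=(456.77,-7.04,224.83,3.14)
a=(622.8,109.8);b=(431,-339.4);y=np.pi+.35;y2=np.pi-.12
e=plan(e,[[(*a,200,y)],[(*a,55,y)],[(*a,225,y)],[(*b,225,y2)],[(*b,59.3,y2)],[(*b,225,y2)]])
a=(608.7,239.5);b=(418.4,-443.6);y=np.pi
plan(e,[[(*a,200,y)],[(*a,55,y)],[(*a,225,y)],[(*b,225,y2)],[(*b,59.3,y2)],[(*b,225,y2)]])
E
```

```text
box [622.81, 109.39, 0.35, 45.29] [622.87, 109.87, 0.35, 48.94]
otub [608.91, 238.95, 0.0, 47.33] [608.47, 240.11, 0.0, 48.32]
([-16.6, 11.7, 2.5], np.float64(-0.35)) -> cmd [622.96, 109.7, 199.83, 3.49]
([0.0, 0.0, 14.5], np.float64(-0.0)) -> cmd [622.96, 109.7, 54.83, 3.49]
([0.0, 0.0, -17.0], np.float64(-0.0)) -> cmd [622.96, 109.7, 224.83, 3.49]
([33.35, -35.65, -0.0], np.float64(0.47)) -> cmd [431.2, -339.24, 224.83, 3.02]
([0.0, -0.0, 16.55], np.float64(-0.0)) -> cmd [431.2, -339.24, 59.33, 3.02]
([0.0, -0.0, -16.55], np.float64(-0.0)) -> cmd [431.2, -339.24, 224.83, 3.02]
([-10.6, 59.6, 2.5], np.float64(-0.12)) -> cmd [608.71, 239.5, 199.83, 3.14]
([0.0, -0.0, 14.5], np.float64(-0.0)) -> cmd [608.71, 239.5, 54.83, 3.14]
([0.0, -0.0, -17.0], np.float64(-0.0)) -> cmd [608.71, 239.5, 224.83, 3.14]
([18.9, -68.35, -0.0], np.float64(0.12)) -> cmd [418.62, -443.7, 224.83, 3.02]
([0.0, 0.0, 16.55], np.float64(-0.0)) -> cmd [418.62, -443.7, 59.33, 3.02]
([0.0, 0.0, -16.55], np.float64(-0.0)) -> cmd [418.62, -443.7, 224.83, 3.02]
```

Call:
carry_out --commands '[[0,[0,0,0],[0,0,0]],[0,[0,0,0],[0,0,0]],[0,[0,0,0],[0,0,0]],[0,[0,0,-2],[0,0,0]],[0,[0,0,-6],[0,0,0]],[0,[0,0,-10],[0,0,0]],[0,[0,0,-11.35],[0,0,0]],[0,[0,0,-11.35],[0,0,0]]]'

```text
time_s: 31.5
tcp_pos: [457.7, -7.4, 226.8]
orientation: [-3.141, 0.003, 3.138]
contact_force: [-0.4, -1.1, -1.3]
opening: 85.3
```

Call:
carry_out --commands '[[0,[-3.5,2.5,0],[0,0,-0.07]],[0,[-7,5,0],[0,0,-0.14]],[0,[-10.5,7.5,0],[0,0,-0.22]],[0,[-14,10,1],[0,0,-0.3]],[0,[-16.6,11.7,2.5],[0,0,-0.35]],[0,[-16.6,11.7,2.5],[0,0,-0.35]],[0,[-16.6,11.7,2.5],[0,0,-0.35]],[0,[-16.6,11.7,2.5],[0,0,-0.35]]]'

```text
time_s: 32.3
tcp_pos: [622.3, 108.9, 199.4]
orientation: [3.141, -0.001, -2.796]
contact_force: [-0.3, 0.2, 0.0]
opening: 85.4
```

Call:
carry_out --commands '[[0,[0,0,5],[0,0,0]],[0,[0,0,9],[0,0,0]],[0,[0,0,12],[0,0,0]],[0,[0,0,14],[0,0,0]],[0,[0,0,14.5],[0,0,0]],[0,[0,0,14.5],[0,0,0]],[0,[0,0,14.5],[0,0,0]]]'

```text
time_s: 33.0
tcp_pos: [624.0, 109.1, 56.9]
orientation: [-3.141, 0.003, -2.796]
contact_force: [-0.0, -0.0, 0.3]
opening: 85.4
```

Call:
carry_out --commands '[[255,[0,0,0],[0,0,0]],[255,[0,0,0],[0,0,0]],[255,[0,0,0],[0,0,0]],[255,[0,0,0],[0,0,0]],[255,[0,0,0],[0,0,0]],[255,[0,0,0],[0,0,0]],[255,[0,0,0],[0,0,0]],[255,[0,0,0],[0,0,0]]]'

```text
time_s: 33.8
tcp_pos: [624.0, 109.4, 56.5]
orientation: [-3.141, 0.002, -2.795]
contact_force: [-1.5, 0.3, 7.0]
opening: 62.1
```

Call:
carry_out --commands '[[255,[0,0,-2],[0,0,0]],[255,[0,0,-6],[0,0,0]],[255,[0,0,-10],[0,0,0]],[255,[0,0,-14],[0,0,0]],[255,[0,0,-17],[0,0,0]],[255,[0,0,-17],[0,0,0]]]'

```text
time_s: 34.4
tcp_pos: [625.1, 109.3, 230.7]
orientation: [-3.139, 0.008, -2.795]
contact_force: [0.6, 0.1, -0.5]
opening: 62.1
```

Call:
carry_out --commands '[[255,[1,-1,0],[0,0,0]],[255,[3,-3,0],[0,0,0]],[255,[6,-6.2,0],[0,0,0]],[255,[9,-9.4,0],[0,0,0]],[255,[12,-12.6,0],[0,0,0]],[255,[15,-15.9,0],[0,0,0]],[255,[16.5,-17.5,0],[0,0,0]],[255,[17,-18,0],[0,0,0]],[255,[17,-18,0],[0,0,0]]]'

```text
time_s: 35.3
tcp_pos: [523.2, -118.3, 223.5]
orientation: [3.14, -0.001, -2.797]
contact_force: [-0.4, 0.7, -1.2]
opening: 62.3
```

Call:
carry_out --commands '[[255,[1,-1,0],[0,0,0.05]],[255,[3,-3,0],[0,0,0.12]],[255,[6,-6.3,0],[0,0,0.2]],[255,[9,-9.6,0],[0,0,0.28]],[255,[12,-13,0],[0,0,0.36]],[255,[15,-16.3,0],[0,0,0.43]],[255,[16.35,-17.65,0],[0,0,0.47]],[255,[16.35,-17.65,0],[0,0,0.47]],[255,[16.35,-17.65,0],[0,0,0.47]],[255,[16.35,-17.65,0],[0,0,0.47]]]'

```text
time_s: 36.3
tcp_pos: [430.9, -338.0, 224.6]
orientation: [3.141, -0.0, 3.02]
contact_force: [-0.5, 0.2, -0.1]
opening: 62.4
```

Call:
carry_out --commands '[[255,[0,0,3],[0,0,0]],[255,[0,0,7],[0,0,0]],[255,[0,0,11],[0,0,0]],[255,[0,0,13.5],[0,0,0]],[255,[0,0,15],[0,0,0]],[255,[0,0,15.8],[0,0,0]],[255,[0,0,16.2],[0,0,0]],[255,[0,0,16.45],[0,0,0]],[255,[0,0,16.55],[0,0,0]],[255,[0,0,16.55],[0,0,0]]]'

```text
time_s: 37.3
tcp_pos: [430.9, -339.6, 61.5]
orientation: [-3.141, 0.002, 3.018]
contact_force: [-3.3, 4.9, 7.1]
opening: 62.1
```

Call:
carry_out --commands '[[0,[0,0,0],[0,0,0]],[0,[0,0,0],[0,0,0]],[0,[0,0,0],[0,0,0]],[0,[0,0,-2],[0,0,0]],[0,[0,0,-6],[0,0,0]],[0,[0,0,-10],[0,0,0]],[0,[0,0,-14],[0,0,0]],[0,[0,0,-16.55],[0,0,0]],[0,[0,0,-16.55],[0,0,0]]]'

```text
time_s: 38.2
tcp_pos: [431.5, -340.8, 229.5]
orientation: [-3.137, 0.005, 3.018]
contact_force: [0.2, -0.5, -0.4]
opening: 85.2
```

```bash
python3 m3.py box:r:65:431:-339 otub:c:60:609:239 tst:r:142:455:-140 tubst:c:118:456:-7
```

```text
box [431.51, -335.71, -0.08, 7.69] [431.98, -338.83, -0.14, 44.88]
otub [608.89, 238.91, 0.0, 47.12] [608.49, 239.98, 0.0, 48.02]
tst [456.56, -141.8, -0.09, 41.58] [456.8, -141.06, -0.1, 45.18]
tubst [457.61, -7.62, 0.0, 38.96] [457.7, -7.68, 0.0, 42.54]
```

Call:
carry_out --commands '[[0,[-0.9,5,0],[0,0,0]],[0,[-1.7,9.5,0],[0,0,0]],[0,[-2.5,14,0],[0,0,0]],[0,[-3.3,18.5,0],[0,0,0]],[0,[-4.1,23,0],[0,0,0]],[0,[-4.8,27,0],[0,0,0]],[0,[-5.3,30,0],[0,0,0]],[0,[-5.3,30,0],[0,0,0]],[0,[-5.3,30,0],[0,0,0]]]'

```text
time_s: 39.2
tcp_pos: [519.4, -47.3, 223.3]
orientation: [3.141, -0.002, 3.019]
contact_force: [-1.0, 0.4, -0.7]
opening: 85.4
```

Call:
carry_out --commands '[[0,[-0.9,5,0],[0,0,-0.02]],[0,[-1.7,9.5,0],[0,0,-0.04]],[0,[-2.5,14,0],[0,0,-0.06]],[0,[-3.3,18.5,0],[0,0,-0.08]],[0,[-4.1,23,0.5],[0,0,-0.1]],[0,[-4.8,27,1.5],[0,0,-0.12]],[0,[-5.3,29.6,2.5],[0,0,-0.12]],[0,[-5.3,29.6,2.5],[0,0,-0.12]],[0,[-5.3,29.6,2.5],[0,0,-0.12]],[0,[-5.3,29.6,2.5],[0,0,-0.12]]]'

```text
time_s: 40.2
tcp_pos: [609.2, 237.6, 199.9]
orientation: [-3.141, -0.0, 3.136]
contact_force: [-0.6, -0.0, -1.2]
opening: 85.4
```

Call:
carry_out --commands '[[0,[0,0,5],[0,0,0]],[0,[0,0,9],[0,0,0]],[0,[0,0,12],[0,0,0]],[0,[0,0,14],[0,0,0]],[0,[0,0,14.5],[0,0,0]],[0,[0,0,14.5],[0,0,0]],[0,[0,0,14.5],[0,0,0]]]'

```text
time_s: 40.9
tcp_pos: [610.2, 238.8, 56.8]
orientation: [3.141, 0.002, 3.137]
contact_force: [-1.0, 0.5, 0.6]
opening: 85.4
```

Call:
carry_out --commands '[[255,[0,0,0],[0,0,0]],[255,[0,0,0],[0,0,0]],[255,[0,0,0],[0,0,0]],[255,[0,0,0],[0,0,0]],[255,[0,0,0],[0,0,0]],[255,[0,0,0],[0,0,0]],[255,[0,0,0],[0,0,0]],[255,[0,0,0],[0,0,0]]]'

```text
time_s: 41.7
tcp_pos: [610.1, 239.3, 56.9]
orientation: [3.141, 0.003, 3.138]
contact_force: [-0.6, -1.4, 7.0]
opening: 62.6
```

Call:
carry_out --commands '[[255,[0,0,-2],[0,0,0]],[255,[0,0,-6],[0,0,0]],[255,[0,0,-10],[0,0,0]],[255,[0,0,-14],[0,0,0]],[255,[0,0,-17],[0,0,0]],[255,[0,0,-17],[0,0,0]]]'

```text
time_s: 42.3
tcp_pos: [611.2, 239.7, 231.3]
orientation: [3.14, 0.009, 3.138]
contact_force: [0.7, -0.6, -0.4]
opening: 62.4
```

Call:
carry_out --commands '[[255,[0.6,-2,0],[0,0,0]],[255,[1.7,-6,0],[0,0,0]],[255,[2.8,-10,0],[0,0,0]],[255,[4.2,-15,0],[0,0,0]],[255,[5.5,-20,0],[0,0,0]],[255,[6.9,-25,0],[0,0,0]],[255,[8.1,-29,0],[0,0,0]],[255,[9,-32.5,0],[0,0,0]],[255,[9.5,-34.2,0],[0,0,0]],[255,[9.5,-34.2,0],[0,0,0]]]'

```text
time_s: 43.3
tcp_pos: [512.1, -104.5, 224.6]
orientation: [-3.141, -0.0, 3.135]
contact_force: [-0.3, 0.3, -0.6]
opening: 62.1
```

Call:
carry_out --commands '[[255,[0.6,-2,0],[0,0,0]],[255,[1.7,-6,0],[0,0,0.02]],[255,[2.8,-10,0],[0,0,0.04]],[255,[4.1,-15,0],[0,0,0.06]],[255,[5.5,-20,0],[0,0,0.08]],[255,[6.9,-25,0],[0,0,0.1]],[255,[8.0,-29,0],[0,0,0.12]],[255,[9,-32.5,0],[0,0,0.12]],[255,[9.4,-34.15,0],[0,0,0.12]],[255,[9.4,-34.15,0],[0,0,0.12]]]'

```text
time_s: 44.3
tcp_pos: [417.2, -444.6, 224.0]
orientation: [3.141, -0.0, 3.016]
contact_force: [0.1, -0.0, -1.3]
opening: 62.8
```

Call:
carry_out --commands '[[255,[0,0,0],[0,0,0]],[255,[0,0,3],[0,0,0]],[255,[0,0,6],[0,0,0]],[255,[0,0,8],[0,0,0]]]'

```text
time_s: 44.7
tcp_pos: [418.2, -441.1, 142.9]
orientation: [3.14, -0.001, 3.02]
contact_force: [-0.4, -0.8, -0.4]
opening: 62.7
```

Call:
carry_out --commands '[[255,[0,0,3],[0,0,0]],[255,[0,0,5.5],[0,0,0]],[255,[0,0,7],[0,0,0]],[255,[0,0,7.8],[0,0,0]],[255,[0,0,8.2],[0,0,0]],[255,[0,0,8.45],[0,0,0]],[255,[0,0,8.55],[0,0,0]],[255,[0,0,8.55],[0,0,0]]]'

```text
time_s: 45.5
tcp_pos: [418.1, -443.9, 61.9]
orientation: [-3.141, 0.001, 3.018]
contact_force: [-2.8, 5.2, 9.1]
opening: 62.6
```

Call:
carry_out --commands '[[0,[0,0,0],[0,0,0]],[0,[0,0,0],[0,0,0]],[0,[0,0,0],[0,0,0]],[0,[0,0,-2],[0,0,0]],[0,[0,0,-6],[0,0,0]],[0,[0,0,-10],[0,0,0]],[0,[0,0,-14],[0,0,0]],[0,[0,0,-16.55],[0,0,0]],[0,[0,0,-16.55],[0,0,0]]]'

```text
time_s: 46.4
tcp_pos: [418.5, -445.3, 229.7]
orientation: [-3.136, 0.004, 3.018]
contact_force: [0.4, -0.5, -0.5]
opening: 85.4
```

```bash
python3 - <<'E'
from h2 import *
from m3 import meas
pt,ps=meas("box:r:65:431:-339 otub:c:65:418:-444 tst:r:142:455:-140 tubst:c:118:456:-7".split())
def o(u,v): return 140+(u+.0)/5-.5,270+v/5-.5
C=[o(30,138),o(245,95),o(245,115),o(30,157)]; W=[back(pt,*c,165) for c in C]; print(np.round(W,1)); print("centre",np.mean(W,0).round(1))
d=(W[0]+W[3]-W[1]-W[2])/2; print("len",np.linalg.norm(d),"yaw",np.arctan2(-d[0],d[1]))
B=[back(pt,*o(*c),12) for c in((135,88),(292,75),(297,230),(145,242))]; print(np.round(B,1),np.mean(B,0).round(1))
im=np.hstack([cv2.resize(pt["pixels"][200:360,180:560,::-1],(800,337)),])
im=np.vstack([im,cv2.resize(ps["pixels"][130:290,160:540,::-1],(800,260))]) 
cv2.imwrite("pics/chk.png",im)
E
```

```text
box [430.69, -341.49, -0.11, 29.63] [431.88, -338.75, -0.14, 44.17]
otub [411.59, -425.73, 0.0, 1.07] [418.51, -443.34, 0.0, 41.63]
tst [456.65, -141.71, -0.09, 41.32] [456.99, -141.09, -0.1, 46.36]
tubst [457.62, -7.64, 0.0, 38.61] [457.95, -7.61, 0.0, 44.25]
[[427.2 469.7 165. ]
 [449.4 361.5 165. ]
 [439.2 361.  165. ]
 [417.6 469.1 165. ]]
centre [433.3 415.3 165. ]
len 110.39166515991663 yaw 0.1997685489182875
[[472.5 459.5  12. ]
 [480.1 371.5  12. ]
 [393.3 364.6  12. ]
 [386.4 448.9  12. ]] [433.1 411.1  12. ]
```

View pics/chk.png

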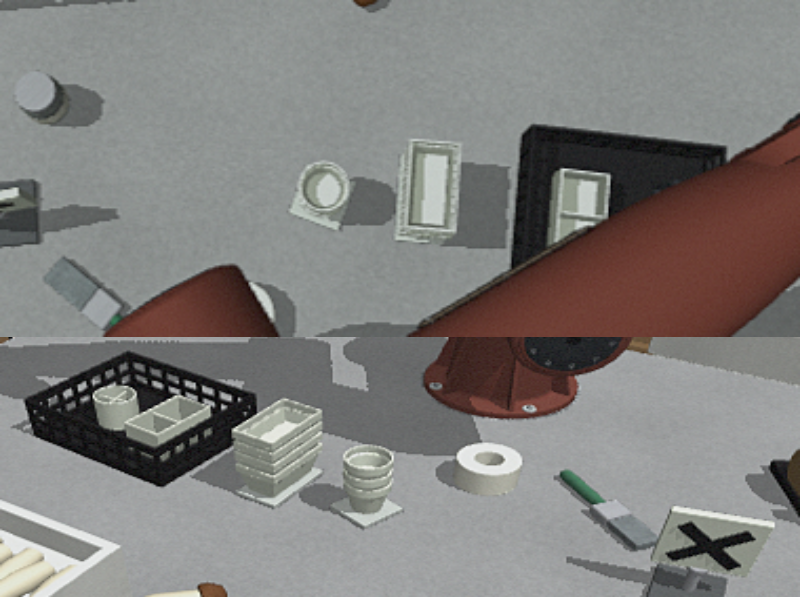

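Everything is sorted: the tray stack shows three nested lips above the seat, the tub stack two, and both odd pieces stand upright in the crate. Sign next.

```bash
python3 - <<'E'
from h2 import *
from plan import plan
ps=get_image("scene"); pt=get_image("top")
def o(u,v): return 460+(u-400)/5-.5,220+v/5-.5
W=[back(ps,*o(*c),165) for c in((498,70),(740,118),(740,135),(497,90))]; print(np.round(W,1),np.mean(W,0).round(1))
d=(W[1]+W[2]-W[0]-W[3])/2; print(np.linalg.norm(d),np.arctan2(-d[0],d[1]))
plan((418.62,-443.7,224.83,3.02),[[(424,-155,225,3.02)],[(428,130,225,3.02)],[(433,413,225,1.77)],[(433,413,158,1.77)]])
E
```

```text
[[440.7 361.5 165. ]
 [417.1 467.5 165. ]
 [428.8 469.8 165. ]
 [454.7 364.8 165. ]] [435.3 415.9 165. ]
108.37403246356943 0.23053584596285887
([2.95, 28.7, -0.0], np.float64(-0.0)) -> cmd [424.15, -155.24, 224.83, 3.02]
([3.1, 28.35, -0.0], np.float64(-0.0)) -> cmd [427.76, 129.93, 224.83, 3.02]
([2.9, 28.15, -0.0], np.float64(1.25)) -> cmd [433.12, 412.87, 224.83, 1.77]
([0.0, -0.0, 6.7], np.float64(-0.0)) -> cmd [433.12, 412.87, 157.83, 1.77]
```

Call:
carry_out --commands '[[0,[0.5,5,0],[0,0,0]],[0,[1,9.5,0],[0,0,0]],[0,[1.4,14,0],[0,0,0]],[0,[1.9,18.5,0],[0,0,0]],[0,[2.4,23,0],[0,0,0]],[0,[2.8,27,0],[0,0,0]],[0,[2.95,28.7,0],[0,0,0]],[0,[2.95,28.7,0],[0,0,0]],[0,[2.95,28.7,0],[0,0,0]]]'

```text
time_s: 47.5
tcp_pos: [423.4, -155.1, 223.9]
orientation: [3.141, -0.001, 3.019]
contact_force: [-0.3, 0.1, 0.2]
opening: 85.3
```

Call:
carry_out --commands '[[0,[0.5,5,0],[0,0,0]],[0,[1,9.5,0],[0,0,0]],[0,[1.5,14,0],[0,0,0]],[0,[2,18.5,0],[0,0,0]],[0,[2.5,23,0],[0,0,0]],[0,[3,27,0],[0,0,0]],[0,[3.1,28.35,0],[0,0,0]],[0,[3.1,28.35,0],[0,0,0]],[0,[3.1,28.35,0],[0,0,0]]]'

```text
time_s: 48.4
tcp_pos: [428.1, 129.0, 224.3]
orientation: [-3.141, -0.001, 3.017]
contact_force: [0.2, 0.5, 0.7]
opening: 85.7
```

Call:
carry_out --commands '[[0,[0.4,4,0],[0,0,0.13]],[0,[0.8,8,0],[0,0,0.26]],[0,[1.2,12,0],[0,0,0.39]],[0,[1.6,16,0],[0,0,0.52]],[0,[2,20,0],[0,0,0.65]],[0,[2.4,24,0],[0,0,0.78]],[0,[2.7,27,0],[0,0,0.91]],[0,[2.8,28.25,0],[0,0,1.04]],[0,[2.8,28.25,0],[0,0,1.16]],[0,[2.8,28.25,0],[0,0,1.24]]]'

```text
time_s: 49.4
tcp_pos: [436.3, 412.5, 224.2]
orientation: [-3.141, 0.001, 1.771]
contact_force: [0.2, -0.2, -0.5]
opening: 85.7
```

Call:
carry_out --commands '[[120,[0,0,0],[0,0,0]],[120,[0,0,0],[0,0,0]],[120,[0,0,0],[0,0,0]],[120,[0,0,0],[0,0,0]]]' --grip_force 20

```text
time_s: 49.8
tcp_pos: [435.3, 413.4, 224.8]
orientation: [3.141, -0.0, 1.778]
contact_force: [0.3, -0.2, 0.3]
opening: 45.0
```

```bash
python3 - <<'E'
from h2 import *
print(bot.observe()["tcp_pos"],bot.observe()["joints"])
p=get_image("scene"); cv2.imwrite("pics/s1.png",cv2.resize(p["pixels"][130:330,400:600,::-1],None,fx=3,fy=3,interpolation=2))
E
```

```text
[435.29909059 413.36120239 224.82839098] [ 5.41960043e-01  1.00914921e-01  4.76794845e-02  1.51746103e+00
 -2.82999033e-05  1.90534099e+00]
```

View pics/s1.png

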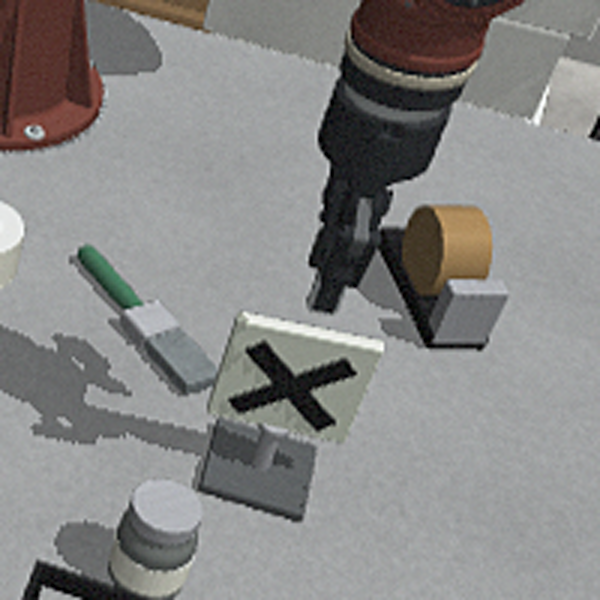

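Fingers are straddling above the panel centre. Descending.

Call:
carry_out --commands '[[120,[0,0,2.5],[0,0,0]],[120,[0,0,5],[0,0,0]],[120,[0,0,6.2],[0,0,0]],[120,[0,0,6.7],[0,0,0]],[120,[0,0,6.7],[0,0,0]],[120,[0,0,6.7],[0,0,0]]]'

```text
time_s: 50.45
tcp_pos: [435.4, 414.1, 159.1]
orientation: [3.14, -0.001, 1.778]
contact_force: [-0.3, 0.6, -1.0]
opening: 44.9
```

Call:
carry_out --commands '[[185,[0,0,0],[0,0,0]],[185,[0,0,0],[0,0,0]],[185,[0,0,0],[0,0,0]],[185,[0,0,0],[0,0,0]],[185,[0,0,0],[0,0,0]]]'

```text
time_s: 50.95
tcp_pos: [435.0, 413.8, 157.9]
orientation: [3.141, -0.0, 1.778]
contact_force: [0.2, 0.1, -0.7]
opening: 23.4
```

Call:
carry_out --commands '[[185,[0,0,0],[0,0,-0.1]],[185,[0,0,0],[0,0,-0.2]],[185,[0,0,0],[0,0,-0.3]],[185,[0,0,0],[0,0,-0.4]],[185,[0,0,0],[0,0,-0.5]],[185,[0,0,0],[0,0,-0.6]],[185,[0,0,0],[0,0,-0.7]],[185,[0,0,0],[0,0,-0.8]],[185,[0,0,0],[0,0,-0.9]],[185,[0,0,0],[0,0,-1.0]]]'

```text
time_s: 51.95
tcp_pos: [434.9, 414.3, 157.8]
orientation: [3.141, -0.0, 2.782]
contact_force: [0.6, 2.8, -1.5]
opening: 23.2
```

```bash
python3 - <<'E'
from h2 import *
s=bot.observe(); print(s["tcp_pos"],s["orientation"],s["contact_force"],s["torque"],s["opening"])
p=get_image("scene"); cv2.imwrite("pics/s2.png",cv2.resize(p["pixels"][160:320,420:580,::-1],None,fx=3,fy=3,interpolation=2))
E
```

```text
[434.86342364 414.32909994 157.771956  ] [ 3.14052605e+00 -4.93006106e-04  2.78222713e+00] [ 0.62607893  2.8079597  -1.51579906] [ 0.68291148 -0.11763287 -0.05959928] 23.199429678414585
```

View pics/s2.png

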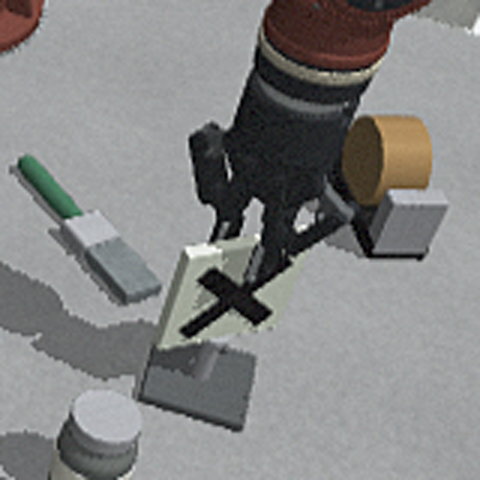

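The panel is turning with the fingers, lagging by the slack. Continuing.

Call:
carry_out --commands '[[185,[0,0,0],[0,0,-0.1]],[185,[0,0,0],[0,0,-0.2]],[185,[0,0,0],[0,0,-0.3]],[185,[0,0,0],[0,0,-0.4]],[185,[0,0,0],[0,0,-0.5]],[185,[0,0,0],[0,0,-0.6]],[185,[0,0,0],[0,0,-0.7]],[185,[0,0,0],[0,0,-0.8]],[185,[0,0,0],[0,0,-0.9]],[185,[0,0,0],[0,0,-1.0]]]'

```text
time_s: 53.0
tcp_pos: [435.2, 414.6, 157.9]
orientation: [3.141, 0.001, -2.503]
contact_force: [0.6, 4.8, -2.4]
opening: 23.3
```

Call:
carry_out --commands '[[185,[0,0,0],[0,0,-0.1]],[185,[0,0,0],[0,0,-0.2]],[185,[0,0,0],[0,0,-0.3]],[185,[0,0,0],[0,0,-0.4]],[185,[0,0,0],[0,0,-0.5]],[185,[0,0,0],[0,0,-0.6]],[185,[0,0,0],[0,0,-0.7]],[185,[0,0,0],[0,0,-0.8]],[185,[0,0,0],[0,0,-0.9]],[185,[0,0,0],[0,0,-1.01]]]'

```text
time_s: 54.0
tcp_pos: [434.4, 414.4, 157.9]
orientation: [3.141, 0.001, -1.493]
contact_force: [-2.4, 3.5, 0.0]
opening: 23.7
```

Call:
carry_out --commands '[[195,[0,0,0],[0,0,0]],[200,[0,0,0],[0,0,0]],[205,[0,0,0],[0,0,0]],[210,[0,0,0],[0,0,0]],[215,[0,0,0],[0,0,0]],[220,[0,0,0],[0,0,0]],[225,[0,0,0],[0,0,0]],[225,[0,0,0],[0,0,0]],[225,[0,0,0],[0,0,0]]]'

```text
time_s: 54.9
tcp_pos: [433.4, 413.0, 157.6]
orientation: [3.138, -0.002, -1.498]
contact_force: [-9.9, -5.7, 4.6]
opening: 11.5
```

Gripped and squared at 11.5 mm, forces small. Release, rise and back off.

Call:
carry_out --commands '[[120,[0,0,0],[0,0,0]],[120,[0,0,0],[0,0,0]],[120,[0,0,0],[0,0,0]],[120,[0,0,0],[0,0,0]],[120,[0,0,-2],[0,0,0]],[120,[0,0,-5],[0,0,0]],[120,[0,0,-9],[0,0,0]],[120,[0,0,-10],[0,0,0]],[120,[0,0,-10],[0,0,0]]]'

```text
time_s: 55.8
tcp_pos: [436.0, 414.4, 260.0]
orientation: [-3.138, 0.002, -1.496]
contact_force: [0.3, -0.3, -0.7]
opening: 45.2
```

Call:
carry_out --commands '[[120,[-4,0,0],[0,0,0]],[120,[-8,0,0],[0,0,0]],[120,[-12,0,0],[0,0,0]],[120,[-12,0,0],[0,0,0]]]'

```text
time_s: 56.2
tcp_pos: [424.2, 536.5, 253.0]
orientation: [3.137, -0.002, -1.493]
contact_force: [1.1, 0.3, -1.1]
opening: 45.2
```

```bash
python3 - <<'E'
from h2 import *
from m3 import meas
print(bot.observe()["tcp_pos"])
pt,ps=meas("box:r:65:431:-339 otub:c:65:418:-444 tst:r:142:456:-141 tubst:c:118:457:-7".split())
im=np.hstack([cv2.resize(pt["pixels"][200:360,130:340,::-1],(400,305)),cv2.resize(ps["pixels"][200:322,420:580,::-1],(400,305))])
im=np.vstack([im,cv2.resize(ps["pixels"][120:260,160:540,::-1],(800,295))]); cv2.imwrite("pics/end.png",im)
E
```

```text
[424.15541051 536.47947226 253.01228494]
box [429.67, -341.45, -0.13, 49.69] [431.83, -338.84, -0.14, 43.74]
otub [415.99, -445.69, 0.0, 49.47] [418.3, -443.47, 0.0, 41.62]
tst [456.58, -141.77, -0.09, 40.55] [456.74, -141.16, -0.1, 43.52]
tubst [457.6, -7.65, 0.0, 38.04] [457.7, -7.68, 0.0, 41.81]
```

View pics/end.png

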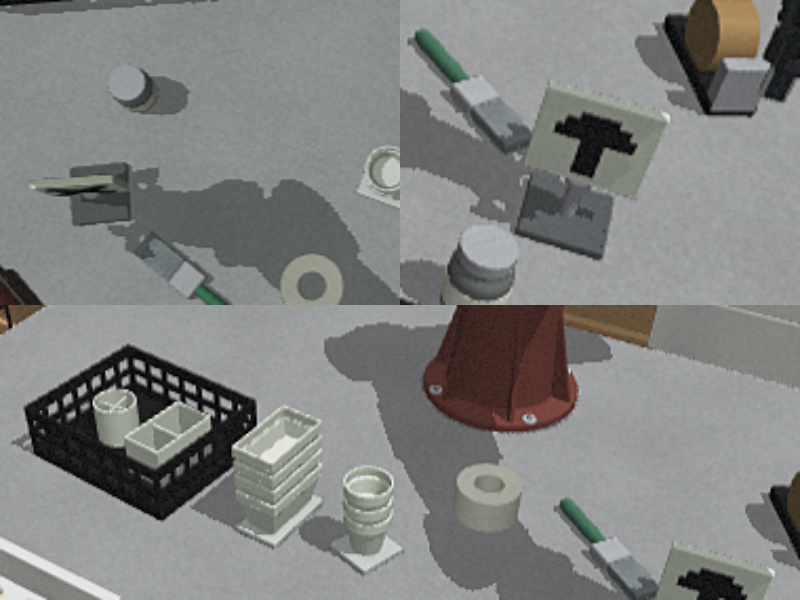

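The mushroom face now looks away from the robot and lines up with its base. The stacks and crate are unchanged.

```bash
python3 -c "
from bench import workorder; print(workorder.job_done())"
```

```text
the job is handed in; nothing more can be done
None
```

The job is done and handed in, at about 56 s on the robot's clock. All three loose trays are nested in the fixed tray, and both tubs are in the fixed tub. The straight-sided box and the round odd tub stand upright in the black crate. I turned the sign last, half a turn, so its mushroom face looks away from the robot.

**Stacks:** Each piece was pushed down until it resisted with about 18–24 N. They stopped within 0.1 mm of the nominal 34, 58 and 82 mm for the trays and 34 and 58 mm for the tubs. In the last pictures the stack rims fit at 142 mm (trays) and 118 mm (tubs), and the two cameras agree within 1 mm.

**Crate:** Both odd pieces are well clear of the walls. The two cameras differ by about 3 mm on their positions, slightly more than the stated calibration error.

**Sign:** By eye it looks parallel to its base edge. I did not measure its final angle.

**Jar and mushroom:** I never moved the arm near either. The jar looked undisturbed in the last picture; I did not check the mushroom in the final view.

**Side knock:** I saw no piece knocked aside in any re-measurement during the run.

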